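Unstack the repeater parts, mount, stand and case them

ROBOT

A 6-joint arm with a two-finger parallel gripper is mounted at the origin on the work surface. World frame = base frame: x ahead of the robot, y to its left, z up, the work surface at z = 0. Lengths are in mm, angles in rad, forces in N, time in s.
With the tool pointing down it reaches from about 375 to 750 mm from the base axis. Payload 9 kg.
Tool frame: the origin (TCP) lies midway between the tips of the shut fingers; the grasp point (between the pads) lies hold_point_z behind it (hold_point_z is the distance from the TCP to the grasp point, in mm); z points along the fingers, y is the direction in which the jaws open and shut (so a half turn about z gives the same grasp; the last joint's range is limited). The gripper opens to 85 mm and grips with 20 to 120 N. Pads are 22 mm wide; open, the fingers measure 114 mm over their backs; the gripper's body (76 mm by 85 mm) begins 54 mm behind the grasp point. The pads swing forward as they close: fully open they stand 13 mm farther back than shut.
Start: joints at [1.022, 0.104, 0.097, 1.564, 0, 1.353], TCP at [194.886, 567.502, 204.031] pointing down, gripper open.
Joint ranges: [-2.99, 2.99], [-0.84, 1.86], [-1.1, 1.16], [-1.84, 2.11], [-1.51, 1.56], [-3.14, 3.14]. Speed limits (rad/s): [2.22, 2.22, 2.57, 3.14, 3.14, 3.14].

INTERFACE

Orientations are given as [roll, pitch, yaw] about the fixed x, y, z axes, in that order (R = Rz(yaw) Ry(pitch) Rx(roll)).
In Python, from workcell import observe, camera, hand_in, find_in, trace, pinpoint, hold_point_z gives the robot as it stands.
- The arm moves only by the shell command python3 -m creep 'ROWS' [FORCE]. ROWS is JSON, a list that holds one entry, the list of rows, each a list of 7 numbers: the opening, from 0 (shut) to 1 (fully open), then the shift along the world's x, y, z in mm, then the turn, a rotation vector about the world's x, y, z in rad. In form: [[[fingers, x, y, z, ax, ay, az], ...]]. A call has 1 to 20 rows; each row shifts and turns the commanded pose from where the row before left it; what a row does not reach is not made up. A row lasts 1/8 s, in which the tool goes at most 62.5 mm and 10.7 degrees, less where a joint would pass 70% of its speed; a pose out of reach is approached as far as the arm can. A call with a gripper value outside its range is refused whole. The fingers move at their own pace and stop on an object; FORCE is the grip in N (left out, the last holds). Time passes only in rows, so rows that do not move let the fingers close. It gives the time, the measured TCP pose, the force and the opening at its end, in the units of the state.
- observe(): the state, without advancing time (a new reading comes with each control period).
- camera(name): name is "scene" or "top"; returns a dict with "frame" (400x640x3 uint8, red, green, blue), "range_z" (400x640 float32, mm along the optical axis (not along the pixel's ray), 0 where there is no reading), "intrinsics" (3x3 intrinsics, pixels), "xyz" and "orientation" of the camera in the world. Camera axes: x right, y up, looking along -z (the intrinsics and any distortion apply to the point x, -y, -z); pixel columns grow to the right and rows downward; lengths in mm; the calibration is good to about 2 mm. A picture is of the moment at which its call begins.
- hand_in(): hands the job in, once; it reports no verdict.
Trained networks look in a picture, given as the dict that the camera call returned (one of the last four; its "shot" number tells which), for a name from the list of things; names that differ only in an ending like _2 or _b are one class to them, and where a whole thing is asked for, a point or a joint stands for the part that bears it (a point fixed in the world has none). Each returns a list of dicts, best first, with "conf" (0 to 1); they miss things now and then, are a little off and sometimes report something else, mostly with a low value. They report only what shows in the picture. A call takes as long as a camera call. They do not tell look-alikes from the thing itself.
- find_in(target, picture): "centre" ([column, row] as shares, 0 to 1, of the picture: columns of its width, rows of its height, amid what is visible of it).
- trace(target, picture): "mask" (400x640 bool, what is visible of it) and "centre" ([column, row] as shares, 0 to 1, of the picture: columns of its width, rows of its height, amid what is visible of it).
- pinpoint(target, picture): "centre" ([column, row] as shares, 0 to 1, of the picture: columns of its width, rows of its height: a listed point, or the origin of a listed thing).
The state is a dict: "time_s": time; "joints": joint angles; "joint_vel": joint speeds; "joint_torque": joint torques, N m; "tcp_pos": TCP position; "tcp_rot": TCP orientation; "wrist_force": force on the tool from outside, world axes, zero at the start; "wrist_torque": the same for the moment, N m; "finger_gap": opening from 0.0 (shut) to 1.0 (fully open).
Only numpy, scipy, OpenCV 4.12 (cv2) and the standard library are available. Lean on these libraries where they do the work, as an engineer would, in place of code of your own. Each camera call takes 0.05 s, during which the arm holds its last target.

TASK

Take the stack of repeater parts apart: stand the white can upright in the middle of the round red coaster, pack the brass-coloured filter block flat in the blue case and close the case with its blue lid, and set the black finned amplifier squarely in the middle of the aluminium plate, lined up with it. Set each thing down rather than dropping it, do not tip the can over, and leave the mug, the screwdriver and the yellow meter where they are.

Things in the scene. Friction and masses are not known exactly. Their poses are not given: they have to be found in the camera images.
- can_c (a point): White cylindrical cavity can, diameter 38, height 60, with a steel stud (diameter 8, 8 high) on top; stands upright on the filter block at the start. The point is its centre, 30 above its underside; z is its axis, up. About 0.15 kg. (Lengths in mm.)
- filter_c (a point): Brass-coloured filter block, 76 long (its x) by 40 wide (its y) by 48 high; lies on the amplifier at the start, under the can. The point is its centre, 24 above its underside. About 0.3 kg. (Lengths in mm.)
- amp_c (a point): Black finned amplifier (heat sink), 180 long (its x) by 58 wide (its y) by 50 high, flat sides, fins along its length; the bottom of the stack, on the bench. The point is its centre, 25 above its underside. About 0.7 kg. (Lengths in mm.)
- lid_grip (a point): Loose blue lid lying flat on the bench: plate 126 (its x) by 148 (its y), 6 thick, flat underside without lip, with an upright yellow grip bar in its middle, 56 long (along x), 16 wide (along y), rising 34 above the plate. The point is on the bar, above the lid's centre, 28 above the underside and 12 below the bar's top. About 0.18 kg. (Lengths in mm.)
- case: Open blue case fixed to the bench, outside 110 (its x) by 132 (its y) by 64 high, walls and floor 5 thick, so 100 by 122 inside and 59 deep. Origin at the centre of its underside. The filter block (76 along the case's x) goes flat inside, then the lid rests flat on the rim, long side along the case's long side, overhanging 8 all round. (Lengths in mm.)
- plate_top (a point): Aluminium mounting plate fixed to the bench, 210 (its x) by 88 (its y) by 6 thick, brass screws at its corners. The point is the centre of its top face. The amplifier's place, length along the plate's length, either way round. (Lengths in mm.)
- coaster_top (a point): Round red coaster with a black centre, fixed to the bench, diameter 84, 6 thick. The point is the centre of its top face. The can's place. (Lengths in mm.)
- mug: White mug, diameter 80, 90 high, beyond the work; bystander. Origin at the centre of its underside. (Lengths in mm.)
- screwdriver: Red-handled screwdriver, about 200 mm long, lying beyond the work; bystander. Origin on its underside.
- meter: Yellow hand meter, 150 by 80 by 36, lying beyond the work; bystander. Origin at the centre of its underside. (Lengths in mm.)
Not all that is in view belongs to the job. There is more than one size of the part that bears amp_c; the job needs the largest.

How it is judged:
By the outcome, as a careful person would: the job done as asked, in the order asked, and still so for the second after the job is handed in, with the robot touching nothing.
It also fails if it takes over 131 s, if anything falls off the work surface, if the arm or the gripper's body presses on something with over 40 N, if the wrist force passes 120 N, or if a joint passes its speed limit or range.

## Working session

There is one attempt and no reset: what is moved stays moved. The work goes in short steps, Python scripts to look and compute and a shell command to move; the robot and the scene stay as the last step left them, time stands still between calls to the robot, and variables do not carry over. Pictures are saved under pics/ and viewed, and the job is handed in when it is done.

```bash
ls; mkdir -p pics; cat > h.py <<'E'
import numpy as np, cv2
from workcell import *
from scipy.spatial.transform import Rotation as R
def pts(c):
    K=np.array(c["intrinsics"]);d=c["range_z"];o=c["orientation"]
    v,u=np.mgrid[0:400,0:640]
    x=(u-K[0,2])/K[0,0]*d; y=(v-K[1,2])/K[1,1]*d
    P=np.stack([x,-y,-d],-1)
    Rm=R.from_euler('xyz',o).as_matrix() if np.array(o).size==3 else np.array(o)
    W=P@Rm.T+np.array(c["xyz"]); W[d==0]=np.nan
    return W
def save(c,n,box=None,s=1):
    f=c["frame"][...,::-1]
    if box: f=f[box[1]:box[3],box[0]:box[2]]
    cv2.imwrite("pics/"+n,cv2.resize(f,None,fx=s,fy=s,interpolation=cv2.INTER_CUBIC))
E
python3 - <<'E'
from h import *
print(observe(), hold_point_z)
for n in("scene","top"):
    c=camera(n); save(c,n+"0.png"); print(n,c["xyz"],c["orientation"],c["intrinsics"],[k for k in c])
    np.save(n+"0.npy",pts(c))
    for t in["can_c","filter_c","amp_c","lid_grip","case","plate_top","coaster_top","mug","screwdriver","meter"]:
        print(t,[(np.round(np.array(r["centre"])*[640,400],1).tolist(),round(r["conf"],2)) for r in pinpoint(t,c)])
E
```

```text
pics
{'time_s': 0.0, 'joints': array([1.02229512e+00, 1.04693699e-01, 9.64524708e-02, 1.56389937e+00,
       4.28323338e-06, 1.35312749e+00]), 'joint_vel': array([ 2.33490442e-04,  9.42208193e-04, -7.36463867e-04,  1.07627412e-03,
        2.00872109e-04, -6.83807626e-05]), 'joint_torque': array([-5.63309677e-04, -5.56919324e+01,  5.03664100e+01,  1.68182852e-02,
       -2.75818884e-04,  6.19904017e-05]), 'tcp_pos': array([194.67035786, 567.1460509 , 203.21638617]), 'tcp_rot': array([-3.14028102e+00, -2.94483639e-04,  2.81076009e+00]), 'wrist_force': array([-1.32190844,  0.31889235,  0.69259816]), 'wrist_torque': array([ 0.02493075,  0.01780577, -0.03295083]), 'finger_gap': 0.99729527927794} 18.700000000000003
scene [1111.93915585  399.62682559  952.35107778] [6.62672932e-01 9.42030946e-04 2.17726155e+00] [[433.42364878   0.         327.97794642]
 [  0.         433.42364878 200.81368904]
 [  0.           0.           1.        ]] ['frame', 'range_z', 'intrinsics', 'xyz', 'orientation', 'shot']
can_c [([305.1, 206.3], 0.75)]
filter_c [([306.9, 221.3], 0.64)]
amp_c [([315.3, 152.0], 0.9
[... 346 characters left out ...]
58644   -1.61497176 1314.57623552] [ 2.15334615e-01  1.25667915e-03 -1.63587954e+00] [[496.03895502   0.         329.41241321]
 [  0.         496.03895502 197.96079232]
 [  0.           0.           1.        ]] ['frame', 'range_z', 'intrinsics', 'xyz', 'orientation', 'shot']
can_c [([322.4, 180.0], 0.65)]
filter_c [([324.4, 187.9], 0.5)]
amp_c [([281.1, 271.4], 0.96), ([324.1, 197.1], 0.89), ([385.9, 282.3], 0.71)]
lid_grip [([173.5, 240.1], 0.77)]
case [([474.8, 237.0], 0.63)]
plate_top [([385.4, 199.1], 0.92)]
coaster_top [([257.3, 211.2], 0.65), ([474.5, 236.9], 0.33)]
mug [([447.7, 162.0], 0.62), ([323.8, 197.0], 0.25)]
screwdriver [([312.3, 142.6], 0.84)]
meter [([189.0, 173.3], 0.93)]
```

View pics/scene0.png

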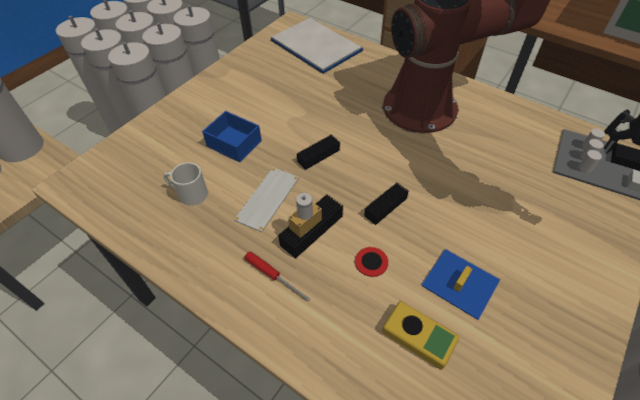

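View pics/top0.png

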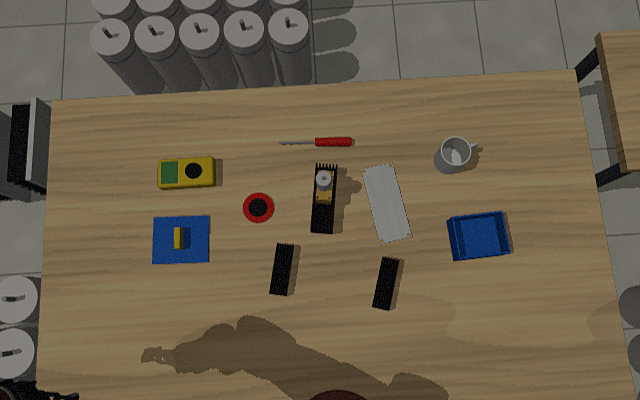

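Top view: the can sits at (322,180) on the filter on the long amp (324,197). The other candidates for the amplifier are two shorter black bars at (281,271) and (386,282). I choose the stacked, longest one. The case is at (475,237), the lid at (180,238), the coaster at (258,208) and the plate at (386,203). I'll check with a crop and measurements.

```bash
cat > meas.py <<'E'
from h import *
def rect(P):
    P=P[np.isfinite(P).all(-1)].astype(np.float32)
    (c,s,a)=cv2.minAreaRect(np.ascontiguousarray(P[:,:2]))
    if s[0]<s[1]: s=s[::-1]; a+=90
    a=(a+90)%180-90
    return np.round(c,1),np.round(s,1),round(a,2),len(P)
E
python3 - <<'E'
from meas import *
cs={n:camera(n) for n in("top","scene")}
save(cs["top"],"crop0.png",(230,120,430,320),3)
for n,c in cs.items():
    W=pts(c)
    print(n)
    for t in["can_c","filter_c","amp_c","lid_grip","case","plate_top","coaster_top","mug","screwdriver","meter"]:
        if t in("plate_top","coaster_top"):
            for r in pinpoint(t,c)[:1]:
                u,v=np.array(r["centre"])*[640,400]; print(t,np.round(W[int(v),int(u)],1))
            continue
        for r in trace(t,c):
            if r["conf"]<.4: continue
            P=W[r["mask"]]; P=P[np.isfinite(P).all(1)]
            zt=np.percentile(P[:,2],97)
            print(t,round(r["conf"],2),"z",np.round(np.percentile(P[:,2],[2,25,50,75,97]),1),"all",rect(P),"top",rect(P[P[:,2]>zt-5]))
E
```

```text
top
can_c 0.75 z [103.9 147.4 158.6 160.9 165.5] all (array([629. ,  -5.2]), array([35.8, 35.2]), -31.71, 250) top (array([628.9,  -5.7]), array([32.7, 31.9]), -56.14, 78)
filter_c 0.79 z [ 57.1  95.6  98.7 100.2 102.9] all (array([625.9,  -5.6]), array([72.3, 38.6]), -6.15, 210) top (array([626.4,  -5.6]), array([71.3, 38.6]), -6.19, 119)
amp_c 0.85 z [ 2.4 16.9 32.8 37.5 41.5] all (array([ 378.4, -150.1]), array([135.8,  48.1]), -16.91, 920) top (array([ 376.9, -146.9]), array([128.8,  42.4]), -16.69, 296)
amp_c 0.67 z [ 2.2 12.1 39.1 51.6 55.7] all (array([611.9,  -2. ]), array([188.4,  63. ]), -7.16, 971) top (array([606.1,  -3. ]), array([172.4,  57.7]), -8.03, 295)
amp_c 0.56 z [ 5.4 18.9 33.8 37.7 42.3] all (array([432.4, 120.4]), array([132.7,  48.8]), -11.66, 916) top (array([430.9, 117.9]), array([130.5,  42.6]), -11.28, 261)
lid_grip 0.93 z [ 2.5  6.3  8.2 10.3 41.2] all (array([528.9, 383. ]), array([148.9, 126.9]), 88.55, 2602) top (array([528.3, 381.9]), array([53.4, 16.2]), -0.99, 134)
case 0.93 z [ 1.2  5.7  8.7 41.  66.4] all (array([ 486.8, -399.3]), array([145.7, 1
[... 1710 characters left out ...]
ll (array([ 484.7, -424.2]), array([194.4, 114.7]), -85.78, 1928) top (array([ 482.5, -396.9]), array([137.4, 113.9]), -86.44, 275)
plate_top [ 589.3 -171.1    7.3]
coaster_top [599.7 174.    7.9]
mug 0.98 z [ 2.3 33.2 55.9 75.8 90.1] all (array([ 681.9, -397.7]), array([181.3,  99.6]), 58.02, 1241) top (array([ 698.7, -350.8]), array([80.7, 77.2]), 49.01, 164)
screwdriver 0.67 z [-1.  15.8 21.1 24.7 27.7] all (array([772.9,   5.5]), array([204.2,  32.9]), 83.58, 534) top (array([770.3, -39.3]), array([96.5, 19.6]), 86.46, 214)
meter 0.8 z [ 7.7 34.7 36.6 38.2 42.1] all (array([696.6, 357.8]), array([154. ,  99.4]), -89.1, 2782) top (array([705.7, 360.5]), array([145.4,  75.8]), 89.99, 1176)
```

View pics/crop0.png

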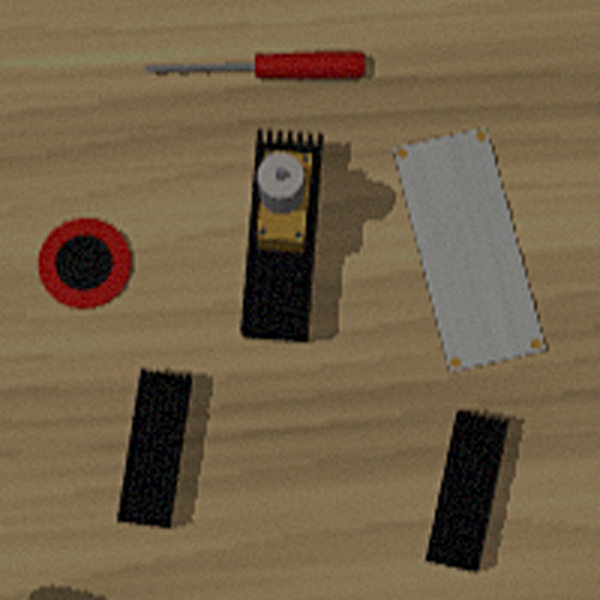

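```bash
cat >> meas.py <<'E'
def rays(c):
    K=np.array(c["intrinsics"]); v,u=np.mgrid[0:400,0:640]
    D=np.stack([(u-K[0,2])/K[0,0],-(v-K[1,2])/K[1,1],-np.ones(u.shape)],-1)
    return D@R.from_euler('xyz',c["orientation"]).as_matrix().T
def onz(c,h):
    D=rays(c);o=np.array(c["xyz"])
    return o+D*((h-o[2])/D[...,2])[...,None]
def big(m,near=None):
    n,l,s,ce=cv2.connectedComponentsWithStats(m.astype(np.uint8))
    if n<2: return m&False
    return l==1+np.argmax(s[1:,4])
def rectz(c,m,h):
    m=big(m); P=onz(c,h)[m][:,:2]
    r=rect(np.c_[P,P[:,0]*0]); 
    return r, np.round(P.mean(0),1)
def near(c,h,x,y,r):
    P=onz(c,h); return np.hypot(P[...,0]-x,P[...,1]-y)<r
E
python3 - <<'E'
from meas import *
for n in("top","scene"):
    c=camera(n); W=pts(c); f=c["frame"].astype(int); hsv=cv2.cvtColor(c["frame"],cv2.COLOR_RGB2HSV).astype(int); H,S,V=[hsv[...,i] for i in range(3)]
    z=W[...,2]
    print(n,"bench z",[np.round(np.nanmedian(z[near(c,0,x,y,25)]),1) for x,y in((520,200),(520,-50),(700,150),(600,-300))])
    print("coaster",rectz(c,near(c,6,598,175,70)&((S>130)&((H<10)|(H>170))),6), "black",rectz(c,near(c,6,598,175,40)&(V<60),6))
    print("plate",rectz(c,near(c,6,595,-175,125)&(S<60)&(V>70),6))
    print("filter top",rectz(c,near(c,98,627,-6,60)&(z>90)&(z<108)&(S>90),98))
    print("can top",rectz(c,near(c,158,629,-5,40)&(z>150),158))
    print("amp top",rectz(c,near(c,50,608,-4,110)&(z>42)&(z<60)&(V<70),50))
    print("lidbar",rectz(c,near(c,40,528,382,50)&(z>25)&(H<40),40),"lidplate",rectz(c,near(c,6,528,382,110)&(H>100)&(S>100),6))
    m=near(c,64,484,-395,100)&(z>57)&(H>100)&(S>100)
    print("rim",rectz(c,m,64))
E
```

```text
top bench z [np.float64(1.5), np.float64(1.4), np.float64(2.0), np.float64(1.3)]
coaster ((array([599.9, 174.9]), array([81.3, 79.5]), 86.26, 489), array([599.7, 175. ])) black ((array([599.7, 174.9]), array([48.8, 46.6]), 86.26, 267), array([600.5, 176. ]))
plate ((array([ 592. , -169.1]), array([211.4,  88.6]), 9.3, 2473), array([ 590.2, -169.3]))
filter top ((array([628.4,  -7. ]), array([78.1, 39.9]), -9.35, 212), array([613.6,  -8.5]))
can top ((array([629. ,  -5.5]), array([37.3, 36.2]), -3.75, 200), array([629.8,  -4.9]))
amp top ((array([558.5,  12.8]), array([74.5, 22. ]), -7.9, 146), array([558.7,  12.9]))
lidbar ((array([527.3, 380.7]), array([55.8, 18.1]), 0.1, 170), array([526.9, 380.9])) lidplate ((array([527.5, 383.3]), array([148.1, 124.5]), 88.53, 2396), array([526.4, 382.9]))
rim ((array([ 481.5, -393.7]), array([133.3, 108. ]), -86.77, 387), array([ 477.1, -395.3]))
scene bench z [np.float64(0.3), np.float64(48.7), np.float64(0.4), np.float64(0.2)]
coaster ((array([601.3, 175.4]), array([83.4, 80.4]), 32.55, 523), array([601.9, 175.8])) black ((array([599.6, 174.7]), array([47.4, 46. ]), -85.59, 259), array([599.8, 175.1]))
plate ((array([ 592.1, -168.6]), array([212.2,  89.9]), 9.33, 1897), array([ 597.1, -167.4]))
filter top ((array([650.1,  -9.8]), array([45.1, 38.4]), 79.38, 163), array([654.9,  -9.8]))
can top ((array([631. ,  -4.5]), array([41.8, 35.2]), 36.13, 192), array([632.1,  -3.9]))
amp top ((array([611.3,  -2.2]), array([181.8,  60.5]), -8.24, 724), array([613.7,   2.4]))
lidbar ((array([531.6, 382.2]), array([64.5, 15.3]), -1.96, 159), array([531.8, 382.2])) lidplate ((array([528.2, 382.6]), array([146.2, 125.8]), 88.59, 2632), array([531.2, 384.6]))
rim ((array([ 484.8, -392. ]), array([132.3, 112.9]), -87.09, 274), array([ 490.6, -386.7]))
```

Agreed measurements (mm):
- Can (629.5,-5)
- Filter about (628,-7), yaw about -9°
- Amp about (610,-3), yaw -8.2°
- Coaster (600,175)
- Plate (592,-169), yaw 9.3°
- Lid (528,382.5), x-axis at -1.4°
- Case (483,-393), x-axis at +3.2°

The stacked bar measures 180×60 and the others about 132×44, so the choice of amp is confirmed. I'll move above the can.

```bash
python3 -m creep '[[[1,21.7,-28.6,1.3,0,0,0.0093],[1,21.7,-28.6,1.3,0,0,0.0093],[1,21.7,-28.6,1.3,0,0,0.0093],[1,21.7,-28.6,1.3,0,0,0.0093],[1,21.7,-28.6,1.3,0,0,0.0093],[1,21.7,-28.6,1.3,0,0,0.0093],[1,21.7,-28.6,1.3,0,0,0.0093],[1,21.7,-28.6,1.3,0,0,0.0093],[1,21.7,-28.6,1.3,0,0,0.0093],[1,21.7,-28.6,1.3,0,0,0.0093],[1,21.7,-28.6,1.3,0,0,0.0093],[1,21.7,-28.6,1.3,0,0,0.0093],[1,21.7,-28.6,1.3,0,0,0.0093],[1,21.7,-28.6,1.3,0,0,0.0093],[1,21.7,-28.6,1.3,0,0,0.0093],[1,21.7,-28.6,1.3,0,0,0.0093],[1,21.7,-28.6,1.3,0,0,0.0093],[1,21.7,-28.6,1.3,0,0,0.0093],[1,21.7,-28.6,1.3,0,0,0.0093],[1,21.7,-28.6,1.3,0,0,0.0093]]]' 30; python3 -m creep '[[[1,0,0,0,0,0,0],[1,0,0,0,0,0,0]]]'
python3 - <<'E'
from h import *
c=camera("scene"); save(c,"a1.png",(200,100,420,300),3)
E
```

```text
time_s: 4.8
tcp_pos: [629.5, -5.5, 230.1]
tcp_rot: [3.141, 0.0, 2.997]
wrist_force: [0.0, -0.2, 0.3]
finger_gap: 1.0
time_s: 5.05
tcp_pos: [628.6, -4.1, 229.9]
tcp_rot: [3.141, -0.001, 2.997]
wrist_force: [0.5, -0.1, 0.6]
finger_gap: 0.998
```

View pics/a1.png

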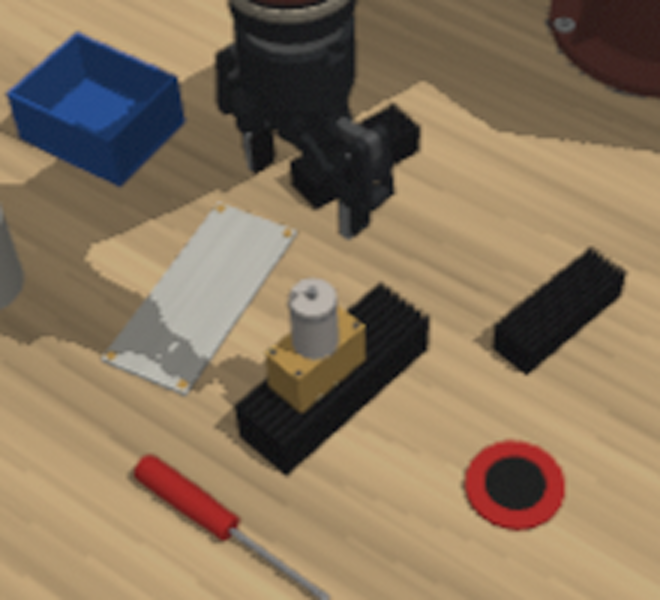

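Picture: the can, on the filter at crop (315,320), sits under the fingers at (260,150) and (350,210), with nothing in the way. I'll descend and grip.

```bash
python3 -m creep '[[[1,0.5,-0.5,-20,0,0,0],[1,0,0,-25,0,0,0],[1,0,0,-25,0,0,0],[1,0,0,-20,0,0,0],[1,0,0,-15,0,0,0],[1,0,0,-8,0,0,0],[1,0,0,0,0,0,0],[0.7,0,0,0,0,0,0],[0.6,0,0,0,0,0,0],[0.5,0,0,0,0,0,0],[0.45,0,0,0,0,0,0],[0.4,0,0,0,0,0,0],[0.3,0,0,0,0,0,0],[0.2,0,0,0,0,0,0],[0,0,0,0,0,0,0],[0,0,0,0,0,0,0],[0,0,0,0,0,0,0],[0,0,0,0,0,0,0]]]' 30
python3 - <<'E'
from h import *
c=camera("scene"); save(c,"a2.png",(240,140,380,260),5)
E
```

```text
time_s: 7.35
tcp_pos: [629.6, -5.1, 117.4]
tcp_rot: [-3.141, 0.001, 2.997]
wrist_force: [-0.2, -0.4, 5.1]
finger_gap: 0.427
```

View pics/a2.png

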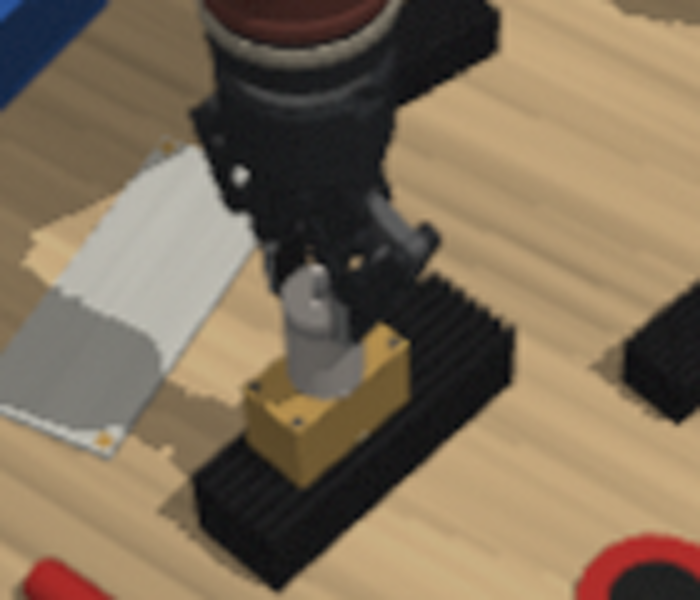

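Gap 0.427 (about 36 mm) means the can is held. I'll lift it, go over the coaster and look.

```bash
python3 -m creep '[[[0,0,0,5,0,0,0],[0,0,0,10,0,0,0],[0,0,0,15,0,0,0],[0,0,5,10,0,0,0],[0,-3,15,0,0,0,0],[0,-5,25,0,0,0,0],[0,-5,30,0,0,0,0],[0,-5,30,0,0,0,0],[0,-5,30,-10,0,0,0],[0,-4,25,-20,0,0,0],[0,-2,15,-25,0,0,0],[0,0,5,-25,0,0,0],[0,0,0,-25,0,0,0],[0,0,0,-12,0,0,0],[0,0,0,0,0,0,0],[0,0,0,0,0,0,0]]]' 30
python3 - <<'E'
from meas import *
print(observe()["tcp_pos"],observe()["wrist_force"])
for n in("top","scene"):
    c=camera(n); save(c,"a3%s.png"%n,(200,140,420,320),3)
    f=c["frame"]; hsv=cv2.cvtColor(f,cv2.COLOR_RGB2HSV).astype(int); H,S,V=[hsv[...,i] for i in range(3)]
    print(n,[ (np.round(np.array(r["centre"])*[640,400]),round(r["conf"],2)) for r in pinpoint("can_c",c)])
    for r in trace("can_c",c)[:2]:
        m=r["mask"]; W=pts(c)[m]; W=W[np.isfinite(W).all(1)]; print(rect(W), np.percentile(W[:,2],[1,50,99]))
    z=pts(c)[...,2]; m=near(c,98,626,-7,65)&(z>88)&(z<108)&(S>80)&(H<40)
    print("filter",rectz(c,m,98))
    print("amp top",rectz(c,near(c,50,608,-4,110)&(z>42)&(z<60)&(V<70),50))
E
```

```text
time_s: 9.4
tcp_pos: [601.0, 175.2, 41.2]
tcp_rot: [3.141, 0.001, 2.997]
wrist_force: [0.6, -0.0, -1.2]
finger_gap: 0.426
[601.01421557 175.19206378  41.20380377] [ 0.57875272 -0.00467138 -1.24961475]
top [(array([255., 205.]), 0.45)]
(array([588.8, 167.9]), array([19.5,  9.2]), -84.78, 59) [26.31544937 64.96462488 86.07964796]
filter ((array([628.2,  -7. ]), array([78.3, 40. ]), -9.09, 467), array([627.9,  -7.1]))
amp top ((array([612.8,  23.2]), array([177.2,   4.4]), -8.01, 107), array([613.2,  23.1]))
scene [(array([372., 251.]), 0.81)]
(array([591.9, 169.3]), array([68.9, 41.4]), 25.82, 338) [ 3.59597358 68.54877084 90.38671533]
filter ((array([630.9,  -5.8]), array([81.2, 46.8]), -9.44, 482), array([631.1,  -6.2]))
amp top ((array([611.6,  -2. ]), array([181.9,  61.7]), -7.44, 739), array([613.7,   3.2]))
```

View pics/a3scene.png

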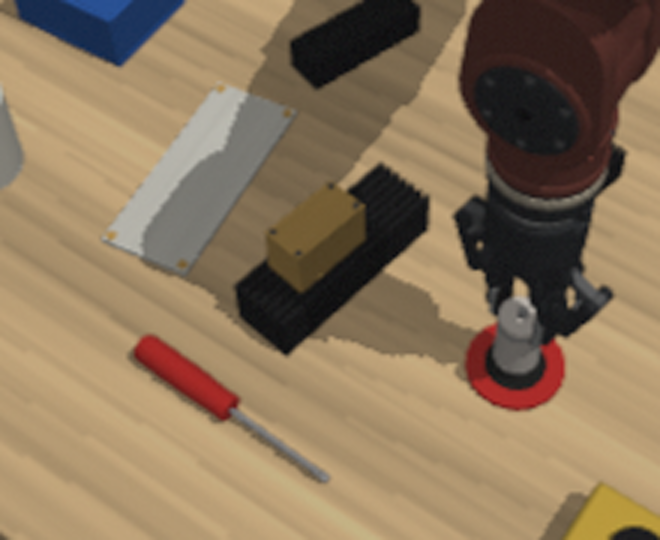

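View pics/a3top.png

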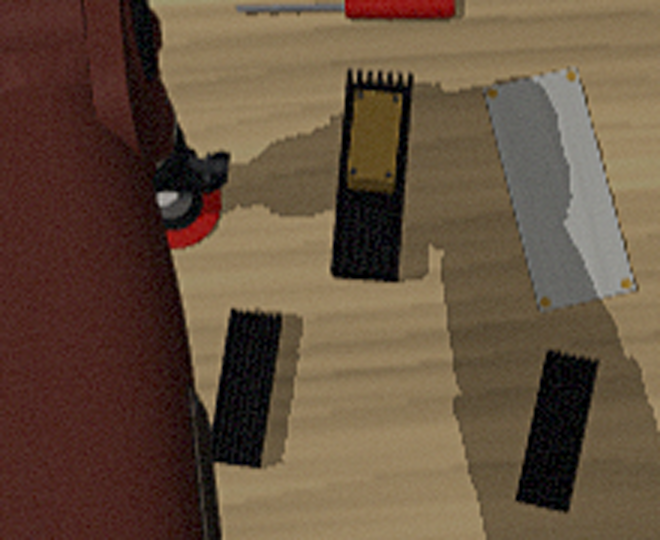

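The can hangs upright above the coaster's middle (scene (372,251)). The brass filter stayed on the amp. I'll lower the last 15 mm gently.

```bash
python3 -m creep '[[[0,0,0,-6,0,0,0],[0,0,0,-4,0,0,0],[0,0,0,-2,0,0,0],[0,0,0,-1.5,0,0,0],[0,0,0,-1,0,0,0],[0,0,0,0,0,0,0],[0,0,0,0,0,0,0]]]' 30
python3 - <<'E'
from meas import *
for i in range(3):
    c=camera("scene"); print(observe()["tcp_pos"],observe()["wrist_force"])
save(c,"a4.png",(310,180,430,290),6)
E
```

```text
time_s: 10.58
tcp_pos: [600.4, 175.0, 25.6]
tcp_rot: [3.141, 0.0, 2.997]
wrist_force: [0.0, -0.3, -2.9]
finger_gap: 0.43
[600.41774559 175.03493504  25.59438285] [ 0.09649533  0.35269754 -1.8723911 ]
[600.43624359 175.01021104  25.60881969] [ 1.31489366 -0.67045837 -1.73271611]
[600.41632638 174.99918873  25.57447704] [-0.62871902 -0.28631319 -1.37455789]
```

View pics/a4.png

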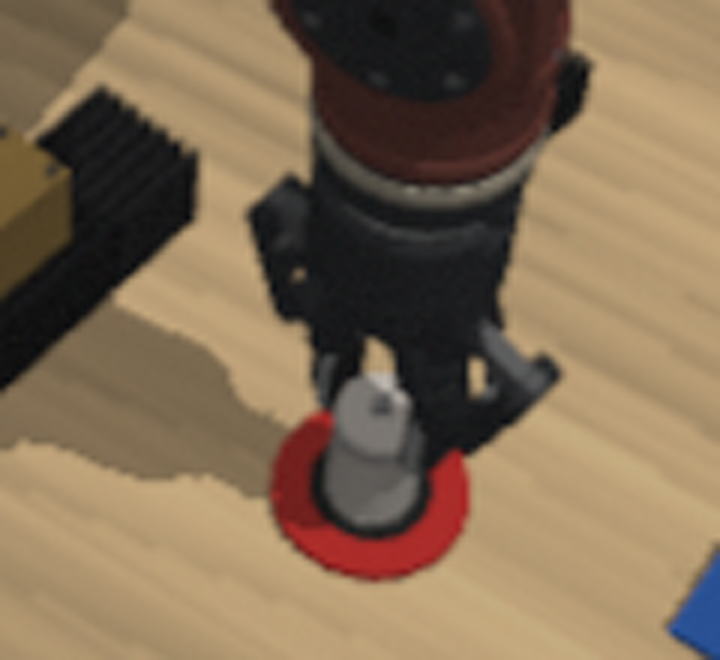

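Centred over the black disc (crop (370,500)). The force still reads the can's weight, so there is no contact yet. I'll creep down.

```bash
python3 -m creep '[[[0,0,0,-0.5,0,0,0],[0,0,0,0,0,0,0]]]';python3 -m creep '[[[0,0,0,-0.5,0,0,0],[0,0,0,0,0,0,0]]]';python3 -m creep '[[[0,0,0,-0.5,0,0,0],[0,0,0,0,0,0,0]]]'
```

```text
time_s: 10.98
tcp_pos: [600.6, 175.0, 25.5]
tcp_rot: [3.141, 0.001, 2.997]
wrist_force: [-1.0, 0.4, 2.6]
finger_gap: 0.431
time_s: 11.22
tcp_pos: [600.8, 174.9, 25.5]
tcp_rot: [3.141, 0.001, 2.997]
wrist_force: [-2.4, 0.2, 7.0]
finger_gap: 0.428
time_s: 11.48
tcp_pos: [601.0, 174.9, 25.5]
tcp_rot: [3.141, 0.002, 2.997]
wrist_force: [-3.8, -0.4, 10.5]
finger_gap: 0.429
```

Contact. I'll ease off, open gently and raise straight up, then measure.

```bash
python3 -m creep '[[[0,0,0,0.9,0,0,0],[0.44,0,0,0,0,0,0],[0.46,0,0,0,0,0,0],[0.5,0,0,0,0,0,0],[0.55,0,0,0,0,0,0],[0.6,0,0,0,0,0,0],[0.7,0,0,0,0,0,0],[0.8,0,0,5,0,0,0],[0.8,0,0,15,0,0,0],[0.8,0,0,25,0,0,0],[0.8,0,0,30,0,0,0],[0.8,0,0,40,0,0,0],[0.8,0,0,40,0,0,0],[0.8,0,0,30,0,0,0],[0.8,3,-20,0,0,0,0],[1,4,-30,0,0,0,0],[1,5,-30,0,0,0,0],[1,5,-30,0,0,0,0],[1,5,-30,0,0,0,0],[1,5,-30,0,0,0,0]]]'
python3 - <<'E'
from meas import *
for n in("top","scene"):
    c=camera(n); save(c,"a5%s.png"%n,(220,120,420,300),3)
    hsv=cv2.cvtColor(c["frame"],cv2.COLOR_RGB2HSV).astype(int); H,S,V=[hsv[...,i] for i in range(3)]
    z=pts(c)[...,2]
    print(n,"can top",rectz(c,near(c,66,600,175,35)&(z>58)&(z<80),66),"coaster",rectz(c,near(c,6,598,175,70)&((S>130)&((H<10)|(H>170))),6))
E
```

```text
time_s: 13.98
tcp_pos: [627.1, 3.2, 209.4]
tcp_rot: [-3.142, -0.001, 2.996]
wrist_force: [0.2, -0.3, 0.3]
finger_gap: 1.0
top can top ((array([0., 0.]), array([0., 0.]), 0.0, 0), array([nan, nan])) coaster ((array([597.3, 161.5]), array([137.7, 109.6]), -6.08, 1373), array([597. , 167.2]))
scene can top ((array([603.2, 175.1]), array([39.7, 35.9]), 31.74, 191), array([603.5, 175. ])) coaster ((array([604.8, 176.5]), array([81.8, 76.3]), -66.42, 415), array([609.6, 179.4]))meas.py:22: RuntimeWarning: Mean of empty slice.
  return r, np.round(P.mean(0),1)
  ret = um.true_divide(
```

View pics/a5scene.png

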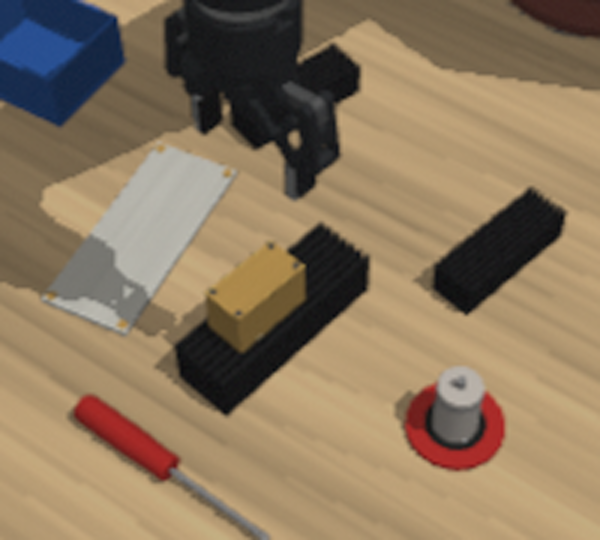

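View pics/a5top.png

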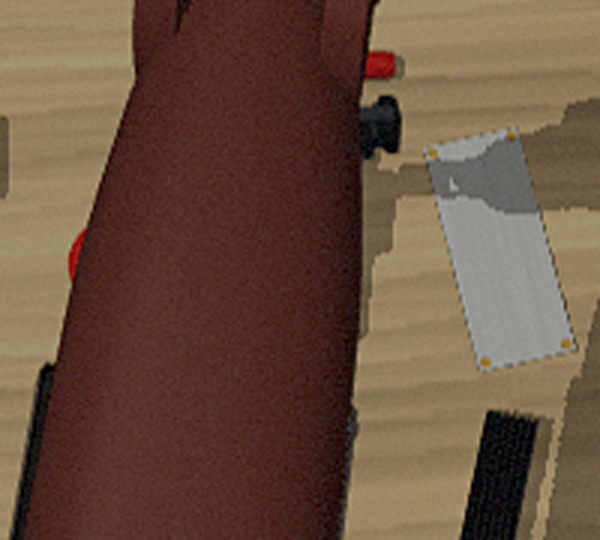

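Scene crop: the can stands upright on the coaster at (457,400). The filter at (255,295) is under the open gripper. Next is the filter grasp at (628.4,-6.8).

```bash
python3 -m creep '[[[1,1,-11.8,0,0,0,-0.015],[1,0,0,-15,0,0,0],[1,0,0,-25,0,0,0],[1,0,0,-30,0,0,0],[1,0,0,-30,0,0,0],[1,0,0,-25,0,0,0],[1,0,0,-15,0,0,0],[1,0,0,-9,0,0,0],[1,0,0,0,0,0,0],[0.7,0,0,0,0,0,0],[0.55,0,0,0,0,0,0],[0.5,0,0,0,0,0,0],[0.45,0,0,0,0,0,0],[0.4,0,0,0,0,0,0],[0.3,0,0,0,0,0,0],[0,0,0,0,0,0,0],[0,0,0,0,0,0,0],[0,0,0,0,0,0,0]]]' 50
python3 - <<'E'
from meas import *
c=camera("scene"); save(c,"a6.png",(240,140,380,260),5)
c=camera("top")
z=pts(c)[...,2];print("can top",rectz(c,near(c,66,600,175,35)&(z>58)&(z<85),66))
save(c,"a6t.png",(200,140,380,280),4)
E
```

```text
time_s: 16.32
tcp_pos: [628.7, -7.0, 61.7]
tcp_rot: [-3.142, 0.001, 2.982]
wrist_force: [-1.1, -0.8, 6.0]
finger_gap: 0.446
can top ((array([602.1, 173.9]), array([37.1, 36.1]), -2.07, 175), array([601.7, 174.8]))
```

View pics/a6.png

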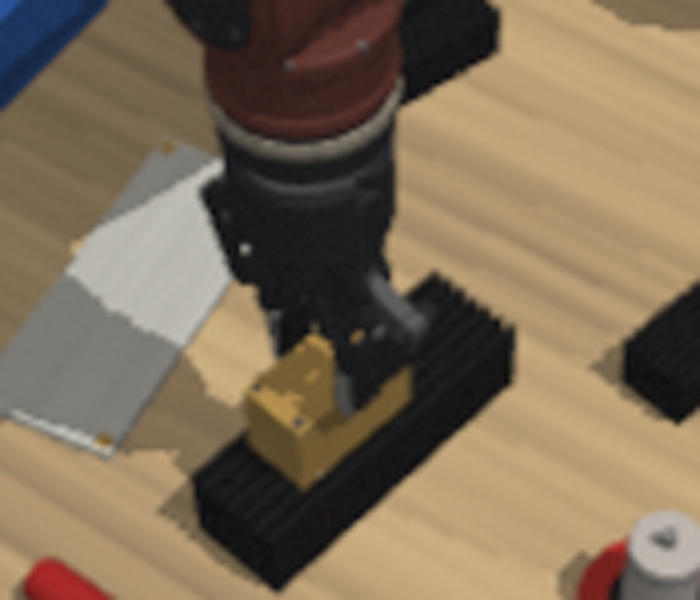

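View pics/a6t.png

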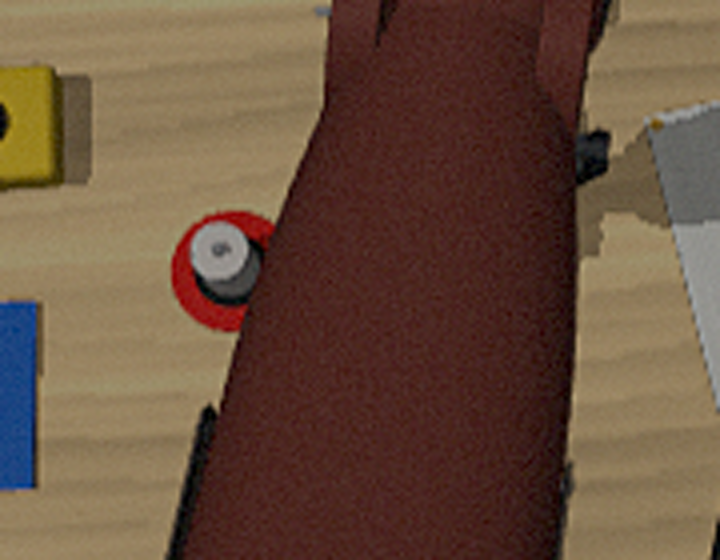

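The filter is held (gap 0.446). Top view puts the can at (602,174.5) against the coaster at (600,175), about 2 mm off, which is fine. I'll carry the filter over the case.

```bash
python3 -m creep '[[[0,0,0,5,0,0,0],[0,0,0,15,0,0,0],[0,0,0,25,0,0,0],[0,-8.55,-22.75,20,0,0,0.01265],[0,-8.55,-22.75,0,0,0,0.01265],[0,-8.55,-22.75,0,0,0,0.01265],[0,-8.55,-22.75,0,0,0,0.01265],[0,-8.55,-22.75,0,0,0,0.01265],[0,-8.55,-22.75,0,0,0,0.01265],[0,-8.55,-22.75,0,0,0,0.01265],[0,-8.55,-22.75,0,0,0,0.01265],[0,-8.55,-22.75,0,0,0,0.01265],[0,-8.55,-22.75,0,0,0,0.01265],[0,-8.55,-22.75,0,0,0,0.01265],[0,-8.55,-22.75,0,0,0,0.01265],[0,-8.55,-22.75,0,0,0,0.01265],[0,-8.55,-22.75,0,0,0,0.01265],[0,-8.55,-22.75,0,0,0,0.01265],[0,-8.55,-22.75,0,0,0,0.01265],[0,-8.55,-22.75,0,0,0,0.01265]]]'
python3 -m creep '[[[0,0,0,0,0,0,0],[0,0,0,0,0,0,0],[0,0,0,0,0,0,0]]]'
python3 - <<'E'
from meas import *
for n in("top","scene"):
    c=camera(n)
    hsv=cv2.cvtColor(c["frame"],cv2.COLOR_RGB2HSV).astype(int); H,S,V=[hsv[...,i] for i in range(3)]
    z=pts(c)[...,2]
    print(n,"amp top",rectz(c,near(c,50,608,-4,110)&(z>42)&(z<60)&(V<70),50))
    print("can top",rectz(c,near(c,66,600,175,35)&(z>58)&(z<85),66))
    m=near(c,64,484,-395,100)&(z>57)&(z<72)&(H>100)&(S>100); P=onz(c,64)[m][:,:2]
    print("rim",rect(np.c_[P,P[:,0]*0]))
    save(c,"a7%s.png"%n,(400,180,540,300) if n=="top" else (180,60,320,180),5)
E
```

```text
time_s: 18.92
tcp_pos: [482.8, -394.3, 126.7]
tcp_rot: [-3.141, 0.0, -3.086]
wrist_force: [0.5, 1.0, -2.7]
finger_gap: 0.451
time_s: 19.3
tcp_pos: [483.4, -392.8, 126.2]
tcp_rot: [3.141, 0.0, -3.086]
wrist_force: [-0.2, 0.4, -2.5]
finger_gap: 0.448
top amp top ((array([611. ,  14.4]), array([179.7,   4.3]), -7.93, 114), array([609.1,  14.6]))
can top ((array([602.1, 173.9]), array([37.1, 36.1]), -2.07, 174), array([601.5, 174.5]))
rim (array([ 514.5, -345.8]), array([101.8,  48.4]), -41.88, 105)
scene amp top ((array([611.3,  -1.8]), array([180.9,  60.4]), -7.82, 1207), array([614.5,  -2.5]))
can top ((array([603.2, 175.1]), array([39.7, 35.9]), 31.74, 193), array([603.3, 175. ]))
rim (array([ 485. , -391.6]), array([132.4, 114.3]), -87.28, 236)
```

View pics/a7scene.png

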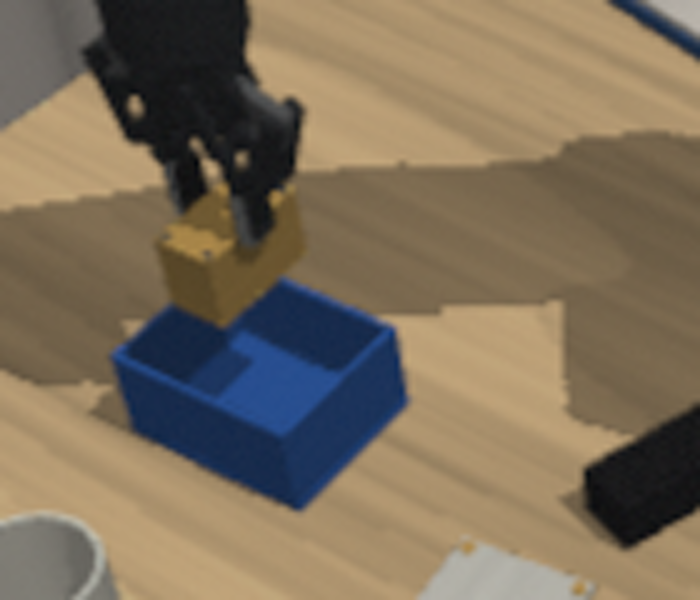

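View pics/a7top.png

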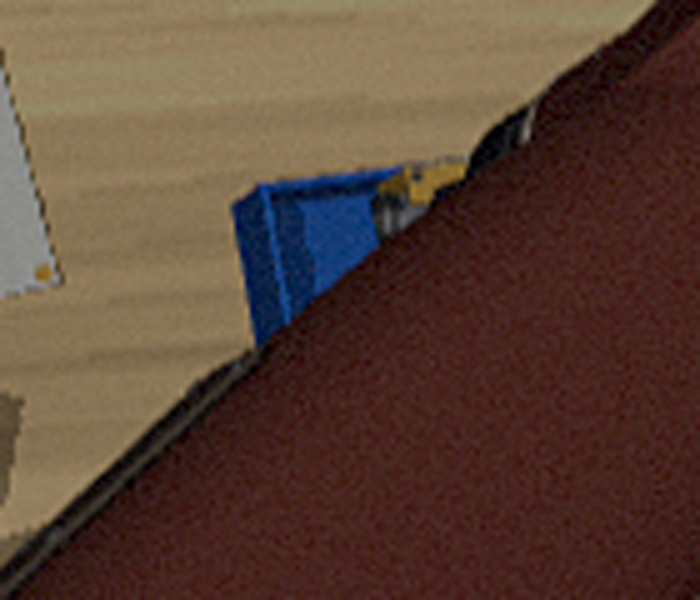

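The filter hangs above the case and is aligned with it (scene crop (230,260) over the box at (260,380)). I'll lower it.

```bash
python3 -m creep '[[[0,0,0,-10,0,0,0],[0,0,0,-20,0,0,0],[0,0,0,-20,0,0,0],[0,0,0,-20,0,0,0],[0,0,0,-15,0,0,0],[0,0,0,-10,0,0,0],[0,0,0,-6,0,0,0],[0,0,0,-4,0,0,0],[0,0,0,-2,0,0,0],[0,0,0,-1,0,0,0],[0,0,0,0,0,0,0]]]'
python3 -m creep '[[[0,0,0,-0.7,0,0,0],[0,0,0,-0.5,0,0,0],[0,0,0,0,0,0,0]]]'
python3 -m creep '[[[0,0,0,-0.7,0,0,0],[0,0,0,0,0,0,0]]]'
```

```text
time_s: 20.78
tcp_pos: [483.1, -393.7, 18.2]
tcp_rot: [-3.141, 0.0, -3.086]
wrist_force: [0.2, 0.2, -2.4]
finger_gap: 0.45
time_s: 21.15
tcp_pos: [483.1, -393.6, 16.8]
tcp_rot: [-3.142, 0.0, -3.086]
wrist_force: [0.2, -0.2, -2.6]
finger_gap: 0.449
time_s: 21.4
tcp_pos: [483.1, -393.7, 16.7]
tcp_rot: [-3.141, 0.0, -3.086]
wrist_force: [-2.5, 2.1, 5.3]
finger_gap: 0.449
```

Contact. I'll ease off, release and rise.

```bash
python3 -m creep '[[[0,0,0,0.4,0,0,0],[0.47,0,0,0,0,0,0],[0.5,0,0,0,0,0,0],[0.55,0,0,0,0,0,0],[0.6,0,0,0,0,0,0],[0.62,0,0,0,0,0,0],[0.62,0,0,4,0,0,0],[0.62,0,0,12,0,0,0],[0.62,0,0,20,0,0,0],[0.62,0,0,30,0,0,0],[0.62,0,0,30,0,0,0],[0.62,0,0,30,0,0,0],[0.8,0,20,20,0,0,0],[1,2,30,0,0,0,0],[1,2,40,0,0,0,0],[1,2,40,0,0,0,0],[1,2,40,0,0,0,0],[1,2,40,0,0,0,0],[1,2,40,0,0,0,0],[1,2,40,0,0,0,0]]]'
python3 - <<'E'
from meas import *
for n in("top","scene"):
    c=camera(n)
    hsv=cv2.cvtColor(c["frame"],cv2.COLOR_RGB2HSV).astype(int); H,S,V=[hsv[...,i] for i in range(3)]
    z=pts(c)[...,2]
    m=near(c,64,484,-395,100)&(z>57)&(z<72)&(H>100)&(S>100); P=onz(c,64)[m][:,:2]
    print("rim",rect(np.c_[P,P[:,0]*0]))
    print("filter",rectz(c,near(c,53,484,-395,60)&(H<40)&(S>60)&(z>40),53), np.nanmedian(z[near(c,53,483,-394,12)]))
    print("amp top",rectz(c,near(c,50,608,-4,110)&(z>42)&(z<60)&(V<70),50))
    print("lidplate",rectz(c,near(c,6,528,382,110)&(H>100)&(S>100),6))
    save(c,"a8%s.png"%n,(400,180,540,300) if n=="top" else (180,60,320,180),5)
E
```

```text
time_s: 23.9
tcp_pos: [497.4, -102.5, 164.3]
tcp_rot: [-3.141, 0.002, -3.086]
wrist_force: [0.6, 0.1, 0.7]
finger_gap: 1.0
rim (array([ 481.4, -393.8]), array([133.2, 108.2]), -86.68, 378)
filter ((array([ 482.5, -390.7]), array([76.1, 43.8]), 3.61, 486), array([ 482.3, -390.8])) 54.27565508898556
amp top ((array([611. ,  14.4]), array([174.5,   4.4]), -8.0, 115), array([609.6,  14.5]))
lidplate ((array([527.5, 383.3]), array([148.1, 124.5]), 88.53, 2394), array([526.5, 383. ]))
rim (array([ 485.3, -390.2]), array([135.4, 113.5]), -86.56, 262)
filter ((array([ 482.9, -386.9]), array([77.9, 48.3]), 2.6, 273), array([ 484., -388.])) 53.222183137580146
amp top ((array([611.9,  -2.1]), array([182.1,  59.5]), -7.97, 1209), array([614.8,  -2.3]))
lidplate ((array([528.1, 382.4]), array([146.3, 125.8]), 88.51, 2634), array([531.3, 384.6]))
```

View pics/a8scene.png

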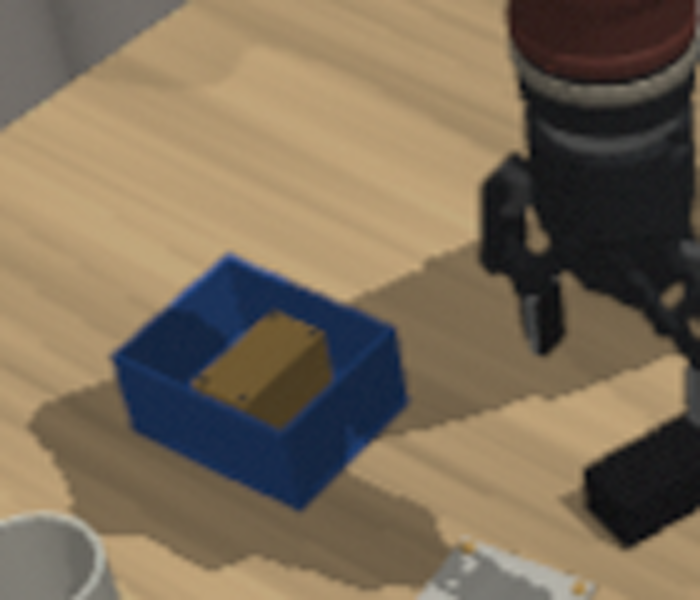

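View pics/a8top.png

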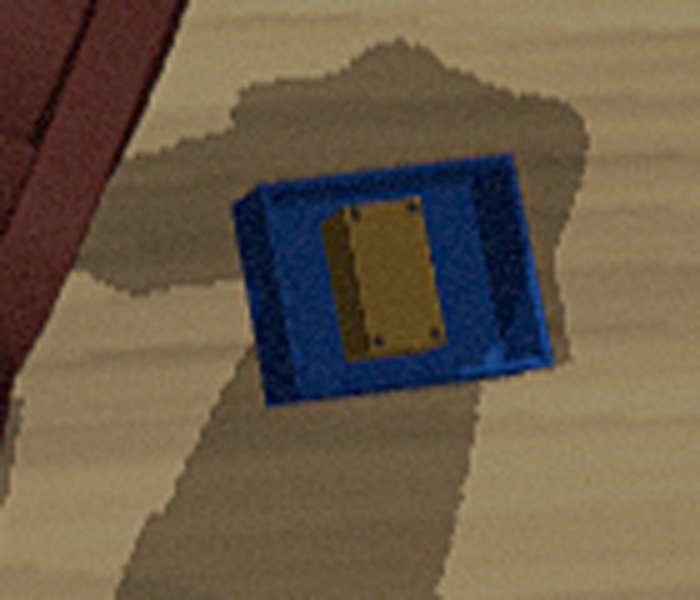

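The filter lies flat in the case (top crop (390,280)). Case centre about (482.5,-393), yaw 3.3°. Next is the lid, bar at about (528,382).

```bash
python3 -m creep '[[[1,1.94,30.34,0,0,0,-0.00506],[1,1.94,30.34,0,0,0,-0.00506],[1,1.94,30.34,0,0,0,-0.00506],[1,1.94,30.34,0,0,0,-0.00506],[1,1.94,30.34,0,0,0,-0.00506],[1,1.94,30.34,0,0,0,-0.00506],[1,1.94,30.34,0,0,0,-0.00506],[1,1.94,30.34,0,0,0,-0.00506],[1,1.94,30.34,0,0,0,-0.00506],[1,1.94,30.34,0,0,0,-0.00506],[1,1.94,30.34,0,0,0,-0.00506],[1,1.94,30.34,0,0,0,-0.00506],[1,1.94,30.34,0,0,0,-0.00506],[1,1.94,30.34,0,0,0,-0.00506],[1,1.94,30.34,0,0,0,-0.00506],[1,1.94,30.34,0,0,0,-0.00506],[1,0,0,-20,0,0,0],[1,0,0,-25,0,0,0],[1,0,0,-25,0,0,0],[1,0,0,0,0,0,0]]]'
python3 - <<'E'
from meas import *
for n in("scene","top"):
    c=camera(n)
    hsv=cv2.cvtColor(c["frame"],cv2.COLOR_RGB2HSV).astype(int); H,S,V=[hsv[...,i] for i in range(3)]
    z=pts(c)[...,2]
    print("amp top",rectz(c,near(c,50,608,-4,110)&(z>42)&(z<62)&(V<70),50))
    print("can top",rectz(c,near(c,66,600,175,35)&(z>58)&(z<85),66))
    save(c,"a9%s.png"%n,(400,180,540,300) if n=="top" else (380,180,520,300),5)
E
```

```text
time_s: 26.5
tcp_pos: [526.9, 380.1, 90.1]
tcp_rot: [-3.14, -0.004, 3.115]
wrist_force: [-0.4, -0.1, 0.7]
finger_gap: 1.0
amp top ((array([610.8,  -1.6]), array([181.4,  59.8]), -7.83, 1224), array([613.7,  -2.2]))
can top ((array([603.2, 175.1]), array([39. , 36.5]), 34.71, 196), array([603.4, 175.4]))
amp top ((array([612.3,  14.2]), array([177.1,   4.4]), -7.97, 113), array([610.7,  14.4]))
can top ((array([602.1, 173.9]), array([37.2, 36.1]), -2.07, 178), array([601.6, 174.6]))
```

View pics/a9scene.png

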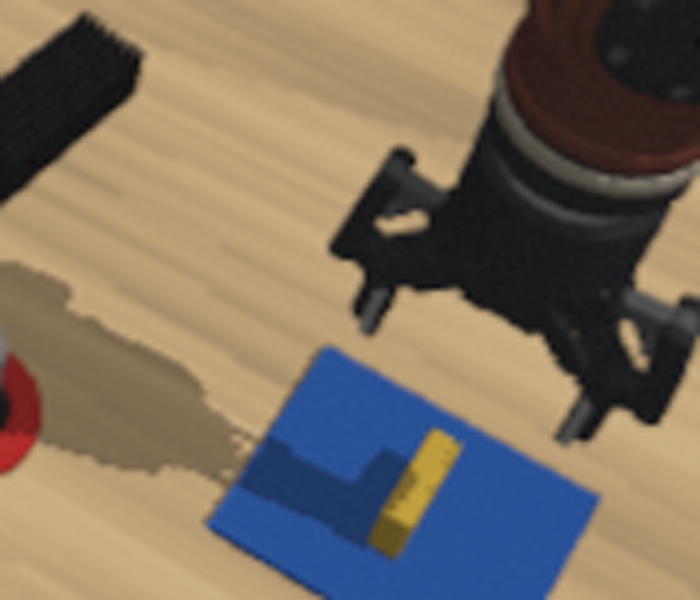

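The lid bar (crop (415,490)) lies between the open fingers at (370,310) and (575,420). I'll descend and grip.

```bash
python3 -m creep '[[[1,0,0,-20,0,0,0],[1,0,0,-25,0,0,0],[1,0,0,-18,0,0,0],[1,0,0,-10,0,0,0],[1,0,0,-6,0,0,0],[1,0,0,0,0,0,0],[0.7,0,0,0,0,0,0],[0.5,0,0,0,0,0,0],[0.4,0,0,0,0,0,0],[0.3,0,0,0,0,0,0],[0.25,0,0,0,0,0,0],[0.2,0,0,0,0,0,0],[0.15,0,0,0,0,0,0],[0,0,0,0,0,0,0],[0,0,0,0,0,0,0],[0,0,0,0,0,0,0],[0,0,0,0,0,0,0]]]' 60
python3 - <<'E'
from meas import *
c=camera("scene")
save(c,"a10.png",(380,180,520,300),5)
E
```

```text
time_s: 28.72
tcp_pos: [528.1, 381.9, 13.4]
tcp_rot: [3.141, 0.0, 3.116]
wrist_force: [0.9, -0.5, -0.4]
finger_gap: -0.001
```

View pics/a10.png

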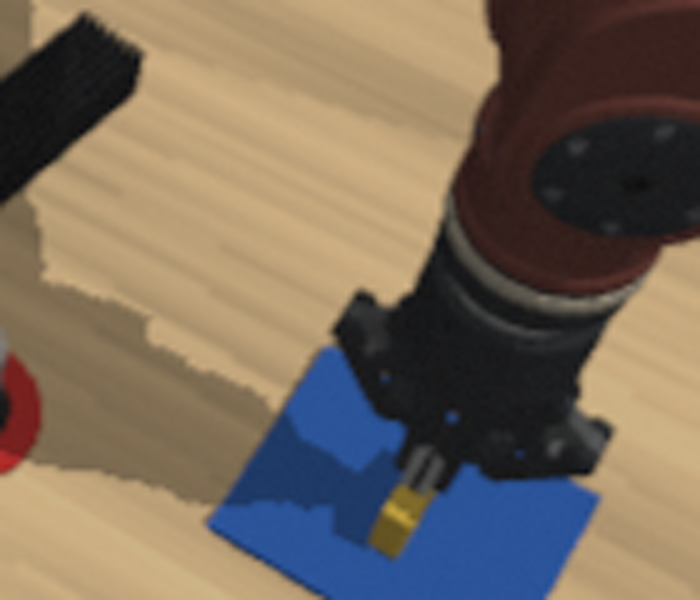

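The gap reads 0, although the picture shows the fingers at the bar (crop (425,465)). I'll look closer before trusting the grip.

```bash
python3 -m creep '[[[0,0,0,3,0,0,0],[0,0,0,5,0,0,0],[0,0,0,5,0,0,0],[0,0,0,0,0,0,0],[0,0,0,0,0,0,0]]]'
python3 - <<'E'
from meas import *
c=camera("scene")
save(c,"a11.png",(420,230,520,320),8)
s=observe(); print(s["finger_gap"],s["wrist_force"],s["tcp_pos"])
W=pts(c); z=W[...,2]
print(np.nanmedian(z[near(c,6,560,430,12)]),np.nanmedian(z[near(c,6,480,430,12)]))
E
```

```text
time_s: 29.4
tcp_pos: [528.1, 381.9, 26.4]
tcp_rot: [3.141, 0.0, 3.116]
wrist_force: [0.3, 1.0, -1.0]
finger_gap: 0.002
-0.0021518694688609143 [-0.51643887 -0.40902815 -0.75975758] [527.98852246 381.86751985  26.28763763]
6.603607440228416 6.396463848999474
```

View pics/a11.png

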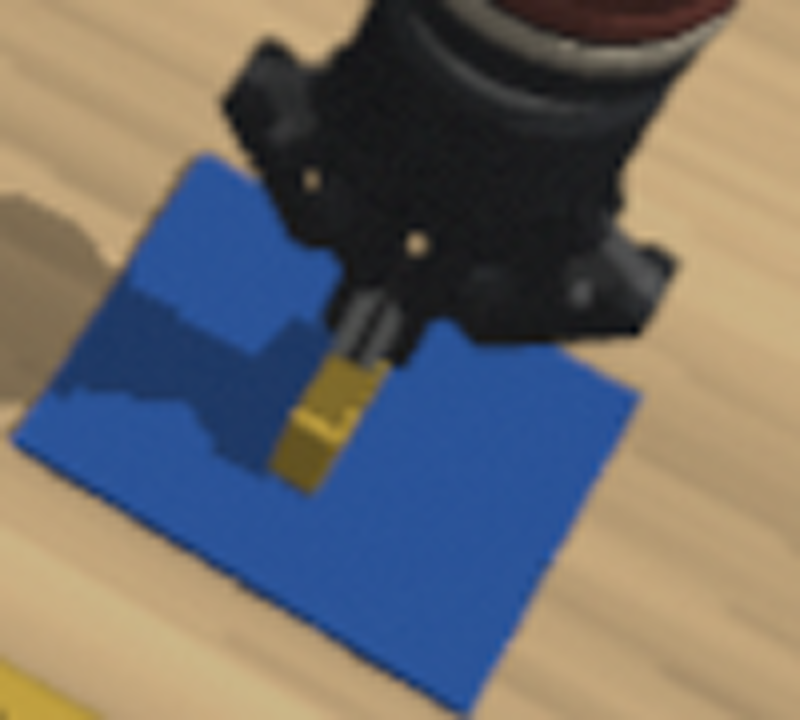

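```bash
python3 - <<'E'
from meas import *
c=camera("scene"); W=pts(c); f=c["frame"]
for u,v in[(464,272),(466,274),(468,272),(466,270),(462,277),(460,281),(464,278)]:
    print(u,v,f[v,u],np.round(W[v,u],0))
hsv=cv2.cvtColor(f,cv2.COLOR_RGB2HSV).astype(int); H,S,V=[hsv[...,i] for i in range(3)]
m=(H<40)&(S>90)&near(c,40,528,382,60); P=W[m&(W[...,2]>30)]; print(rect(P))
print("lidplate",rectz(c,near(c,6,528,382,110)&(H>100)&(S>100),6))
c=camera("top"); save(c,"a11t.png",(140,180,260,280),6)
hsv=cv2.cvtColor(c["frame"],cv2.COLOR_RGB2HSV).astype(int); H,S,V=[hsv[...,i] for i in range(3)]
print("lidplate",rectz(c,near(c,6,528,382,110)&(H>100)&(S>100),6))
E
```

```text
464 272 [52 53 53] [539. 380.  70.]
466 274 [76 76 75] [539. 386.  66.]
468 272 [65 65 65] [535. 388.  72.]
466 270 [34 34 35] [540. 382.  83.]
462 277 [127 106  43] [536. 381.  43.]
460 281 [127 106  43] [546. 381.  39.]
464 278 [127 106  43] [535. 386.  40.]
(array([540.1, 383.1]), array([32.9, 14.3]), -4.61, 80)
lidplate ((array([527.7, 382.6]), array([146.2, 126.9]), 88.69, 2497), array([534.4, 384.9]))
lidplate ((array([527.2, 390.4]), array([160.7, 125. ]), 89.27, 1829), array([519. , 369.8]))
```

View pics/a11t.png

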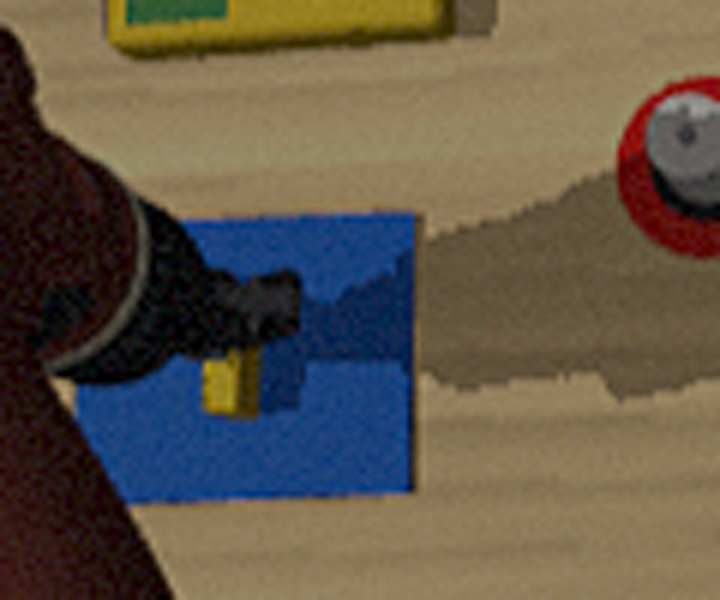

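```bash
python3 - <<'E'
from meas import *
c=camera("scene"); W=pts(c); f=c["frame"]; D=rays(c); o=np.array(c["xyz"])
for v in range(268,284):
    print(v,[(f[v,u].sum()//3, tuple(np.round(W[v,u]).tolist())) for u in(464,467,470)], np.round((o+D[v,467]*((539-o[0])/D[v,467,0])),0))
E
```

```text
268 [(np.uint64(68), (539.0, 376.0, 84.0)), (np.uint64(38), (540.0, 382.0, 91.0)), (np.uint64(25), (541.0, 388.0, 99.0))] [539. 382.  90.]
269 [(np.uint64(77), (539.0, 377.0, 80.0)), (np.uint64(45), (538.0, 383.0, 85.0)), (np.uint64(36), (544.0, 389.0, 99.0))] [539. 383.  87.]
270 [(np.uint64(73), (539.0, 378.0, 77.0)), (np.uint64(59), (540.0, 384.0, 85.0)), (np.uint64(35), (534.0, 389.0, 82.0))] [539. 384.  83.]
271 [(np.uint64(64), (539.0, 379.0, 73.0)), (np.uint64(69), (542.0, 385.0, 84.0)), (np.uint64(28), (538.0, 390.0, 83.0))] [539. 385.  79.]
272 [(np.uint64(52), (542.0, 380.0, 74.0)), (np.uint64(75), (540.0, 386.0, 77.0)), (np.uint64(29), (536.0, 391.0, 77.0))] [539. 386.  76.]
273 [(np.uint64(36), (540.0, 381.0, 67.0)), (np.uint64(73), (540.0, 387.0, 73.0)), (np.uint64(27), (536.0, 392.0, 73.0))] [539. 387.  72.]
274 [(np.uint64(37), (539.0, 382.0, 63.0)), (np.uint64(65), (535.0, 388.0, 63.0)), (np.uint64(28), (537.0, 393.0, 71.0))] [539. 388.  68.]
275 [(np.uint64(69), (537.0, 383.0, 56.0)), (np.uint64(90), (524.0, 389.0, 41.0)), (np.uint64(56), (498.0, 394.0, 8.0))] [539. 
[... 408 characters left out ...]
39. 392.  53.]
279 [(np.uint64(92), (537.0, 387.0, 40.0)), (np.uint64(90), (510.0, 393.0, 5.0)), (np.uint64(93), (508.0, 399.0, 7.0))] [539. 393.  50.]
280 [(np.uint64(90), (540.0, 388.0, 41.0)), (np.uint64(91), (513.0, 394.0, 4.0)), (np.uint64(91), (510.0, 400.0, 6.0))] [539. 394.  46.]
281 [(np.uint64(93), (541.0, 389.0, 38.0)), (np.uint64(92), (517.0, 395.0, 7.0)), (np.uint64(91), (513.0, 401.0, 8.0))] [539. 395.  42.]
282 [(np.uint64(107), (523.0, 390.0, 6.0)), (np.uint64(93), (519.0, 396.0, 6.0)), (np.uint64(92), (514.0, 402.0, 5.0))] [539. 396.  38.]
283 [(np.uint64(102), (528.0, 391.0, 10.0)), (np.uint64(92), (520.0, 397.0, 5.0)), (np.uint64(91), (516.0, 403.0, 4.0))] [539. 397.  34.]
```

The finger faces end at about z=60 while the TCP reads 26, so the fingers shut above the bar. I'll measure how far the tips really reach against the opening, from a safe height.

```bash
cat > tip.py <<'E'
from meas import *
import sys
c=camera("scene"); W=pts(c); s=observe(); t=s["tcp_pos"]; V=c["frame"].max(-1)
m=(V<100)&(np.abs(W[...,0]-t[0])<25)&(np.abs(W[...,1]-t[1])<70)&(W[...,2]>48)
P=W[m]; print("gap",round(s["finger_gap"],3),"tcp",np.round(t,1),"lowest",np.round(np.sort(P[:,2])[[0,2,5,10,20]],0))
Q=P[P[:,2]<np.sort(P[:,2])[5]+12]; print(np.round(Q[np.argsort(Q[:,1])][::max(1,len(Q)//10)],0).tolist())
save(c,sys.argv[1],(420,190,540,300),6)
E
python3 -m creep '[[[0,0,0,15,0,0,0],[0,0,0,25,0,0,0],[0,0,0,0,0,0,0],[0,0,0,0,0,0,0]]]'; python3 tip.py b1.png
python3 -m creep '[[[0.2,0,0,0,0,0,0],[0.2,0,0,0,0,0,0],[0.2,0,0,0,0,0,0]]]'; python3 tip.py b2.png
python3 -m creep '[[[0.45,0,0,0,0,0,0],[0.45,0,0,0,0,0,0],[0.45,0,0,0,0,0,0]]]'; python3 tip.py b3.png
```

```text
time_s: 30.1
tcp_pos: [528.1, 381.9, 66.5]
tcp_rot: [3.141, 0.0, 3.116]
wrist_force: [0.2, -0.0, -0.3]
finger_gap: 0.001
gap 0.0 tcp [527.7 381.7  65.9] lowest [ 97. 100. 103. 104. 108.]
[[534.0, 368.0, 105.0], [537.0, 371.0, 108.0], [538.0, 374.0, 109.0], [540.0, 376.0, 105.0], [540.0, 378.0, 106.0], [539.0, 381.0, 112.0], [539.0, 383.0, 104.0], [540.0, 386.0, 113.0], [534.0, 387.0, 97.0], [536.0, 389.0, 102.0], [535.0, 391.0, 103.0], [535.0, 394.0, 111.0]]
time_s: 30.52
tcp_pos: [527.9, 381.8, 66.1]
tcp_rot: [-3.141, -0.0, 3.116]
wrist_force: [-0.1, 0.2, -0.0]
finger_gap: 0.199
gap 0.205 tcp [528.  381.8  66.2] lowest [ 99. 101. 102. 105. 107.]
[[535.0, 360.0, 112.0], [535.0, 364.0, 106.0], [539.0, 368.0, 108.0], [538.0, 370.0, 107.0], [533.0, 372.0, 107.0], [541.0, 390.0, 106.0], [542.0, 392.0, 110.0], [540.0, 395.0, 104.0], [536.0, 398.0, 112.0], [537.0, 400.0, 106.0]]
time_s: 30.95
tcp_pos: [528.1, 381.9, 66.4]
tcp_rot: [3.141, 0.0, 3.116]
wrist_force: [-0.2, 0.7, 0.3]
finger_gap: 0.448
gap 0.449 tcp [528.1 381.9  66.4] lowest [100. 102. 103. 105. 109.]
[[534.0, 350.0, 110.0], [536.0, 353.0, 114.0], [538.0, 356.0, 113.0], [540.0, 358.0, 109.0], [538.0, 360.0, 108.0], [528.0, 362.0, 113.0], [519.0, 362.0, 105.0], [541.0, 402.0, 105.0], [539.0, 404.0, 104.0], [540.0, 406.0, 108.0], [537.0, 408.0, 104.0], [535.0, 410.0, 104.0], [535.0, 412.0, 111.0]]
```

View pics/b1.png

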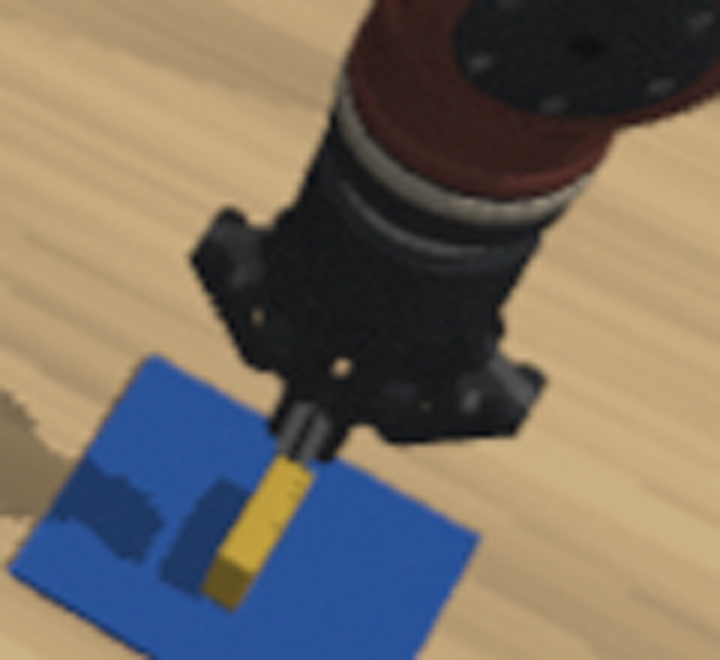

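View pics/b3.png

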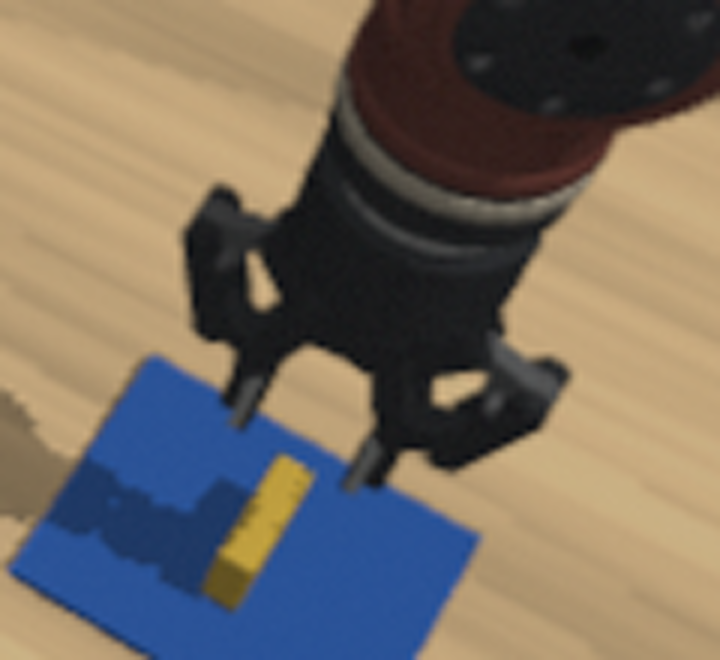

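```bash
python3 - <<'E'
from meas import *
c=camera("scene"); D=rays(c); o=np.array(c["xyz"])
def atx(u,v,x): return np.round(o+D[v,u]*((x-o[0])/D[v,u,0]),0)
print("a7 finger tip",atx(231,108,494),atx(230,109,494),"block front bottom",atx(180+220//5,60+325//5,521),"front top",atx(180+212//5,60+265//5,521))
print("a6 tip", atx(240+345//5,140+412//5,639))
print("a2 tip", atx(240+355//5,140+340//5,640))
print("a4 tip", atx(310+405//6,180+460//6,611))
s=observe(); print(s["joints"],s["tcp_pos"],s["joint_torque"])
E
```

```text
a7 finger tip [ 494. -356.  167.] [ 494. -361.  161.] block front bottom [ 521. -369.  118.] front top [ 521. -365.  164.]
a6 tip [639.  14.  89.]
a2 tip [640.  24. 154.]
a4 tip [611. 193.  61.]
[4.25865295e-01 2.78919430e-01 4.26201422e-02 1.33443759e+00
 7.25829020e-05 4.51599021e-01] [528.07422013 381.88558408  66.43509115] [-1.52711084e-03 -6.39463377e+01  4.99204445e+01  8.32400747e-04
 -1.88528320e-04 -3.45558590e-05]
```

So the real fingertips sit about 36 mm above the reported TCP, consistently in every picture. The can and filter were therefore gripped near their tops, which still worked. I'll correct for this from here on. For the lid, tips should be about 14 mm above the bench, which means TCP about -22. I'll go down in two stages.

```bash
sed -i 's/>48)/>float(sys.argv[2]))/' tip.py; python3 -m creep '[[[0.45,0,0,-15,0,0,0],[0.45,0,0,-20,0,0,0],[0.45,0,0,-20,0,0,0],[0.45,0,0,-15,0,0,0],[0.45,0,0,-8,0,0,0],[0.45,0,0,0,0,0,0],[0.45,0,0,0,0,0,0]]]'; python3 tip.py b4.png 12
```

```text
time_s: 31.92
tcp_pos: [528.7, 382.2, -10.7]
tcp_rot: [3.141, 0.001, 3.116]
wrist_force: [-0.9, -0.7, 0.1]
finger_gap: 0.45
gap 0.453 tcp [528.7 382.2 -10.6] lowest [20. 24. 25. 26. 30.]
[[536.0, 350.0, 34.0], [534.0, 354.0, 26.0], [540.0, 357.0, 32.0], [539.0, 359.0, 33.0], [529.0, 362.0, 36.0], [520.0, 362.0, 28.0], [540.0, 400.0, 24.0], [542.0, 403.0, 35.0], [540.0, 405.0, 25.0], [536.0, 409.0, 32.0], [536.0, 412.0, 31.0]]
```

View pics/b4.png

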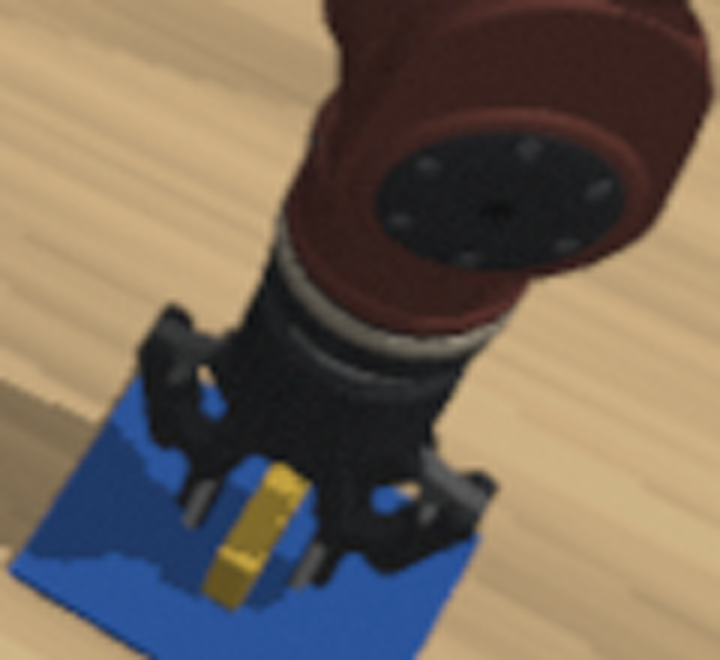

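The fingers now straddle the bar (crop (200,505) and (310,560)), tips at about 25 mm. I'll go 10 mm lower and grip.

```bash
python3 -m creep '[[[0.45,0,0,-5,0,0,0],[0.45,0,0,-5,0,0,0],[0.4,0,0,0,0,0,0],[0.3,0,0,0,0,0,0],[0.25,0,0,0,0,0,0],[0.2,0,0,0,0,0,0],[0.1,0,0,0,0,0,0],[0,0,0,0,0,0,0],[0,0,0,0,0,0,0],[0,0,0,0,0,0,0]]]' 60; python3 -m creep '[[[0,0,0,3,0,0,0],[0,0,0,7,0,0,0],[0,0,0,10,0,0,0],[0,0,0,10,0,0,0],[0,0,0,0,0,0,0],[0,0,0,0,0,0,0]]]'; python3 tip.py b5.png 30
```

```text
time_s: 33.22
tcp_pos: [528.7, 382.2, -20.8]
tcp_rot: [3.141, 0.001, 3.116]
wrist_force: [0.9, 0.8, 6.6]
finger_gap: 0.181
time_s: 33.98
tcp_pos: [528.0, 381.9, 8.4]
tcp_rot: [3.142, 0.0, 3.116]
wrist_force: [-0.2, 1.1, -2.8]
finger_gap: 0.174
gap 0.176 tcp [527.8 381.8   8. ] lowest [32. 35. 35. 36. 38.]
[[509.0, 350.0, 37.0], [536.0, 362.0, 47.0], [533.0, 366.0, 36.0], [541.0, 369.0, 37.0], [545.0, 372.0, 36.0], [549.0, 388.0, 35.0], [541.0, 390.0, 35.0], [545.0, 391.0, 38.0], [539.0, 394.0, 46.0], [535.0, 398.0, 43.0], [512.0, 404.0, 39.0]]
```

View pics/b5.png

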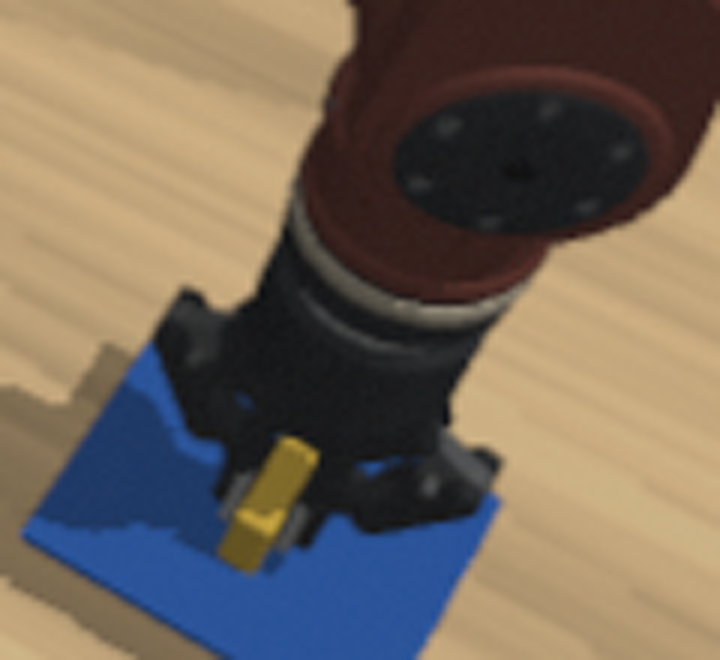

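The lid is held (gap 0.176, about 30 mm up, level). I'll lift higher and carry it to the case.

```bash
python3 -m creep '[[[0,0,0,15,0,0,0],[0,0,0,25,0,0,0],[0,0,0,25,0,0,0],[0,0,0,25,0,0,0],[0,0,0,12,0,0,0],[0,-1.735,-29.815,0,0,0,0.0032],[0,-1.735,-29.815,0,0,0,0.0032],[0,-1.735,-29.815,0,0,0,0.0032],[0,-1.735,-29.815,0,0,0,0.0032],[0,-1.735,-29.815,0,0,0,0.0032],[0,-1.735,-29.815,0,0,0,0.0032],[0,-1.735,-29.815,0,0,0,0.0032],[0,-1.735,-29.815,0,0,0,0.0032],[0,-1.735,-29.815,0,0,0,0.0032],[0,-1.735,-29.815,0,0,0,0.0032],[0,-1.735,-29.815,0,0,0,0.0032],[0,-1.735,-29.815,0,0,0,0.0032],[0,-1.735,-29.815,0,0,0,0.0032]]]'
python3 -m creep '[[[0,-1.735,-29.815,0,0,0,0.0032],[0,-1.735,-29.815,0,0,0,0.0032],[0,-1.735,-29.815,0,0,0,0.0032],[0,-1.735,-29.815,0,0,0,0.0032],[0,-1.735,-29.815,0,0,0,0.0032],[0,-1.735,-29.815,0,0,0,0.0032],[0,-1.735,-29.815,0,0,0,0.0032],[0,-1.735,-29.815,0,0,0,0.0032],[0,-1.735,-29.815,0,0,0,0.0032],[0,-1.735,-29.815,0,0,0,0.0032],[0,-1.735,-29.815,0,0,0,0.0032],[0,-1.735,-29.815,0,0,0,0.0032],[0,-1.735,-29.815,0,0,0,0.0032],[0,0,0,0,0,0,0],[0,0,0,0,0,0,0],[0,0,0,0,0,0,0]]]'
python3 -m creep '[[[0,0,0,-15,0,0,0],[0,0,0,-20,0,0,0],[0,0,0,-10,0,0,0],[0,0,0,0,0,0,0],[0,0,0,0,0,0,0]]]'
python3 - <<'E'
from meas import *
c=camera("scene"); save(c,"b6.png",(160,40,320,180),5); W=pts(c)
hsv=cv2.cvtColor(c["frame"],cv2.COLOR_RGB2HSV).astype(int); H,S,V=[hsv[...,i] for i in range(3)]
z=W[...,2]; m=(H>100)&(S>100)&near(c,90,483,-393,130)&(z>78)
print(np.nanpercentile(z[m],[5,25,50,75,95]))
h=np.nanmedian(z[m]); print(rectz(c,m,h))
P=W[m]; A=np.c_[P[:,:2],np.ones(len(P))]; print(np.linalg.lstsq(A,P[:,2],rcond=None)[0])
E
```

```text
time_s: 36.28
tcp_pos: [505.2, -6.6, 110.4]
tcp_rot: [3.141, -0.0, -3.126]
wrist_force: [0.2, 0.1, -1.8]
finger_gap: 0.183
time_s: 38.28
tcp_pos: [483.1, -392.5, 110.5]
tcp_rot: [3.141, -0.0, -3.083]
wrist_force: [-0.2, -0.2, -1.3]
finger_gap: 0.177
time_s: 38.9
tcp_pos: [483.1, -393.5, 65.9]
tcp_rot: [-3.141, 0.0, -3.084]
wrist_force: [0.3, 0.2, -1.5]
finger_gap: 0.182
[89.31897958 91.3054067  92.54601416 93.91454559 95.71588276]
((array([ 483.7, -390.7]), array([147.9, 127.6]), -86.63, 1105), array([ 493.1, -378.9]))
[-5.72796709e-03 -7.18733165e-03  9.27957564e+01]
```

View pics/b6.png

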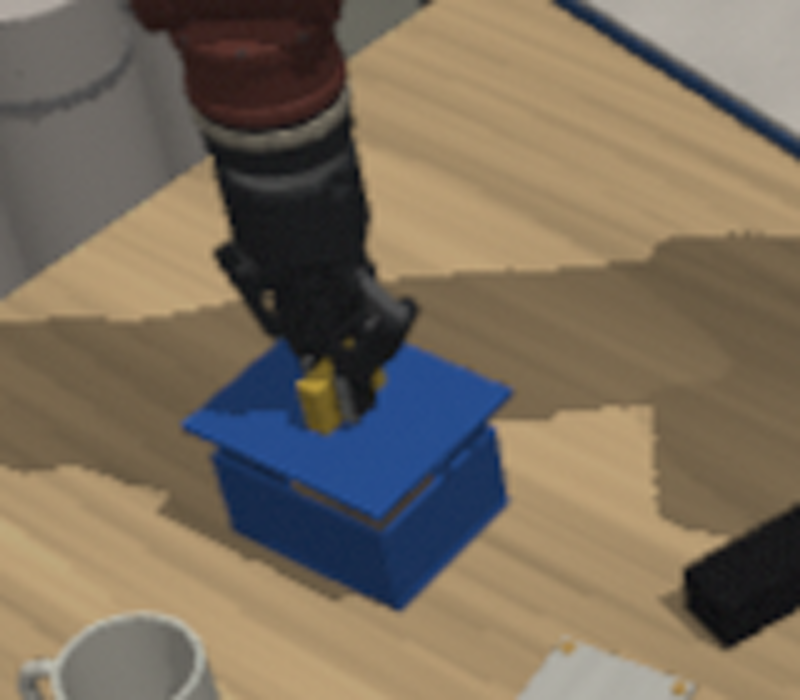

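The lid hovers level over the case and is aligned with it (yaw -86.6° both, centres within 1.5 mm). I'll lower it about 22 mm to the rim.

```bash
python3 -m creep '[[[0,0,0,-8,0,0,0],[0,0,0,-6,0,0,0],[0,0,0,-4,0,0,0],[0,0,0,-2,0,0,0],[0,0,0,-1,0,0,0],[0,0,0,0,0,0,0]]]'
python3 -m creep '[[[0,0,0,-0.7,0,0,0],[0,0,0,0,0,0,0]]]'
python3 -m creep '[[[0,0,0,-0.5,0,0,0],[0,0,0,0,0,0,0]]]'
```

```text
time_s: 39.7
tcp_pos: [483.0, -393.3, 44.5]
tcp_rot: [-3.142, 0.0, -3.084]
wrist_force: [-0.6, -0.1, -1.5]
finger_gap: 0.179
time_s: 39.95
tcp_pos: [483.0, -393.3, 43.8]
tcp_rot: [3.142, 0.0, -3.084]
wrist_force: [0.1, 0.2, -2.4]
finger_gap: 0.178
time_s: 40.2
tcp_pos: [483.0, -393.3, 43.3]
tcp_rot: [3.142, 0.0, -3.084]
wrist_force: [0.2, 0.3, -1.5]
finger_gap: 0.181
```

```bash
python3 -m creep '[[[0,0,0,-0.5,0,0,0],[0,0,0,0,0,0,0]]]'
python3 -m creep '[[[0,0,0,-0.5,0,0,0],[0,0,0,0,0,0,0]]]'
python3 -m creep '[[[0,0,0,-0.4,0,0,0],[0,0,0,0,0,0,0]]]'
```

```text
time_s: 40.45
tcp_pos: [483.0, -393.3, 43.2]
tcp_rot: [-3.141, 0.0, -3.084]
wrist_force: [-2.3, 1.9, 4.1]
finger_gap: 0.18
time_s: 40.7
tcp_pos: [483.0, -393.4, 43.2]
tcp_rot: [-3.141, 0.0, -3.084]
wrist_force: [-4.1, 3.9, 8.2]
finger_gap: 0.18
time_s: 40.95
tcp_pos: [483.0, -393.4, 43.2]
tcp_rot: [-3.141, 0.0, -3.084]
wrist_force: [-4.8, 4.8, 11.6]
finger_gap: 0.178
```

```bash
python3 -m creep '[[[0,0,0,1,0,0,0],[0.2,0,0,0,0,0,0],[0.23,0,0,0,0,0,0],[0.28,0,0,0,0,0,0],[0.35,0,0,0,0,0,0],[0.42,0,0,0,0,0,0],[0.45,0,0,5,0,0,0],[0.45,0,0,15,0,0,0],[0.45,0,0,25,0,0,0],[0.45,0,0,30,0,0,0],[0.45,0,10,25,0,0,0],[0.6,2,25,0,0,0,0],[1,4,40,0,0,0,0],[1,4,40,0,0,0,0],[1,4,40,0,0,0,0],[1,4,40,0,0,0,0],[1,4,40,0,0,0,0],[1,0,0,0,0,0,0]]]'
python3 - <<'E'
from meas import *
for n in("top","scene"):
    c=camera(n)
    hsv=cv2.cvtColor(c["frame"],cv2.COLOR_RGB2HSV).astype(int); H,S,V=[hsv[...,i] for i in range(3)]
    z=pts(c)[...,2]
    m=near(c,70,483,-393,110)&(H>100)&(S>100)&(z>60)
    print(n,"lid",rectz(c,m,70),np.nanpercentile(z[m],[5,50,95]))
    P=pts(c)[m];P=P[P[:,2]<80]; print(np.linalg.lstsq(np.c_[P[:,:2]-[483,-393],np.ones(len(P))],P[:,2],rcond=None)[0])
    print("amp top",rectz(c,near(c,50,608,-4,110)&(z>42)&(z<60)&(V<70),50))
    print("plate",rectz(c,near(c,6,592,-169,125)&(S<60)&(V>50),6))
    save(c,"b7%s.png"%n,(280,130,540,300) if n=="top" else (160,60,380,260),3)
E
```

```text
time_s: 43.2
tcp_pos: [505.5, -156.3, 144.3]
tcp_rot: [-3.141, 0.001, -3.081]
wrist_force: [-0.6, 0.2, 0.3]
finger_gap: 1.002
top lid ((array([ 481.9, -392. ]), array([148.3, 124. ]), -86.83, 2574), array([ 480.4, -391.9])) [66.84227451 70.98021983 75.14044062]
[2.73023209e-03 1.27601055e-03 7.09390724e+01]
amp top ((array([609.7,  14.6]), array([177.1,   4.4]), -8.0, 112), array([608. ,  14.8]))
plate ((array([ 638.6, -156. ]), array([115.3,  77.5]), 9.1, 663), array([ 652.9, -143.1]))
scene lid ((array([ 484.1, -390.1]), array([146.6, 126.7]), -86.56, 1191), array([ 489.3, -384.4])) [66.80274623 69.99710628 72.92210389]
[-2.67357402e-03 -3.02754820e-03  6.99564143e+01]
amp top ((array([611.5,  -1.5]), array([181.1,  60.5]), -7.97, 1227), array([614.9,  -2.5]))
plate ((array([ 592.1, -168.8]), array([212.1,  90.5]), 9.42, 1899), array([ 597.1, -167.3]))
```

View pics/b7scene.png

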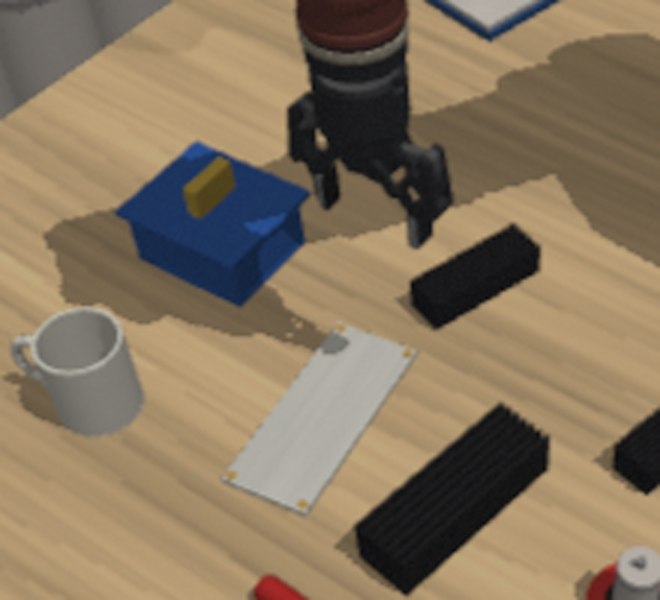

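View pics/b7top.png

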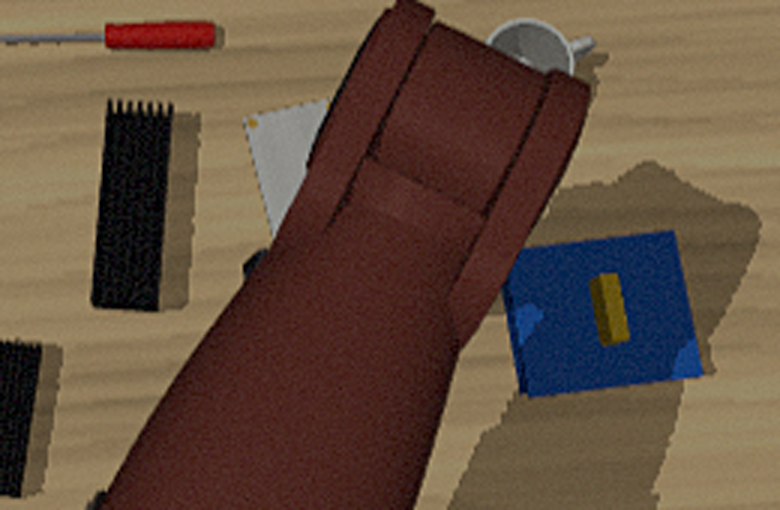

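The lid lies flat on the case (top at 70 mm, aligned). Now the amp needs a precise position, from its far edge in the top view.

```bash
python3 - <<'E'
from meas import *
c=camera("top"); V=c["frame"].max(-1)
m=big(near(c,25,608,-4,115)&(V<45))
P=onz(c,50)[m][:,:2]; print(rect(np.c_[P,P[:,0]*0]),V[m].mean())
a=np.deg2rad(-8); e=np.array([np.cos(a),np.sin(a)]); n=np.array([-e[1],e[0]])
print("far",np.percentile(P@e,[99,99.7,100]),"lat",np.percentile(P@n,[0.5,99.5]), "near(z50)",(P@e).min())
for L in (np.percentile(P@e,99.7),):
    s=L-90; t=np.mean(np.percentile(P@n,[.5,99.5])); print("centre",s*e+t*n)
P0=onz(c,0)[m][:,:2]; s=(P0@e).min()+90; print("from near bottom",s*e+np.mean(np.percentile(P0@n,[.5,99.5]))*n)
c=camera("scene"); V=c["frame"].max(-1)
z=pts(c)[...,2]; m=big(near(c,25,608,-4,125)&(V<60))
P=onz(c,0)[m][:,:2]; print("scene base near-far edge e max at z0", np.percentile(P@e,99.7)); Q=onz(c,50)[m][:,:2]
# scene looks from +x,+y: near end bottom = max at z0 of e ; far end top = min at z50
print("e",( np.max(P@e)+np.min(Q@e))/2, "n",(np.max(P@n)+np.min(Q@n))/2, np.max(P@e)-np.min(Q@e), np.max(P@n)-np.min(Q@n))
s=(np.max(P@e)+np.min(Q@e))/2; t=(np.max(P@n)+np.min(Q@n))/2; print(s*e+t*n)
E
```

```text
(array([605.6,  -3.1]), array([184.2,  57.5]), -7.97, 1463) 15.980177717019822
far [687.37823773 690.24175445 692.27619248] lat [ 52.97093515 109.6636105 ] near(z50) 508.0407339119444
centre [605.71741997  -3.01160758]
from near bottom [610.92523928  -2.25314646]
scene base near-far edge e max at z0 690.9252586806092
e 603.6897768220422 n 80.63950833797813 175.89335778592215 54.078948247926476
[609.03755985  -4.16264807]
```

Amp centre about (610,-3), yaw -8°. I'll move above it.

```bash
python3 -m creep '[[[1,10.5,15.55,0,0,0,-0.01967],[1,10.5,15.55,0,0,0,-0.01967],[1,10.5,15.55,0,0,0,-0.01967],[1,10.5,15.55,0,0,0,-0.01967],[1,10.5,15.55,0,0,0,-0.01967],[1,10.5,15.55,0,0,0,-0.01967],[1,10.5,15.55,0,0,0,-0.01967],[1,10.5,15.55,0,0,0,-0.01967],[1,10.5,15.55,0,0,0,-0.01967],[1,10.5,15.55,0,0,0,-0.01967],[1,0,0,-25,0,0,0],[1,0,0,-30,0,0,0],[1,0,0,-30,0,0,0],[1,0,0,-15,0,0,0],[1,0,0,0,0,0,0],[1,0,0,0,0,0,0]]]'
sed -i 's/(420,190,540,300),6/(240,130,380,260),5/' tip.py; python3 tip.py b8.png 60
```

```text
time_s: 45.4
tcp_pos: [610.9, -3.3, 44.3]
tcp_rot: [-3.142, 0.002, 3.002]
wrist_force: [-0.6, 0.2, -0.1]
finger_gap: 0.999
gap 0.995 tcp [611.   -3.2  44.4] lowest [84. 85. 87. 90. 95.]
[[615.0, -50.0, 96.0], [605.0, -48.0, 90.0], [613.0, -48.0, 99.0], [606.0, -48.0, 84.0], [614.0, -47.0, 97.0], [599.0, -47.0, 85.0], [596.0, -46.0, 87.0], [595.0, -45.0, 99.0], [600.0, -45.0, 96.0], [628.0, 40.0, 98.0], [625.0, 43.0, 92.0], [625.0, 46.0, 99.0], [619.0, 51.0, 95.0]]
```

View pics/b8.png

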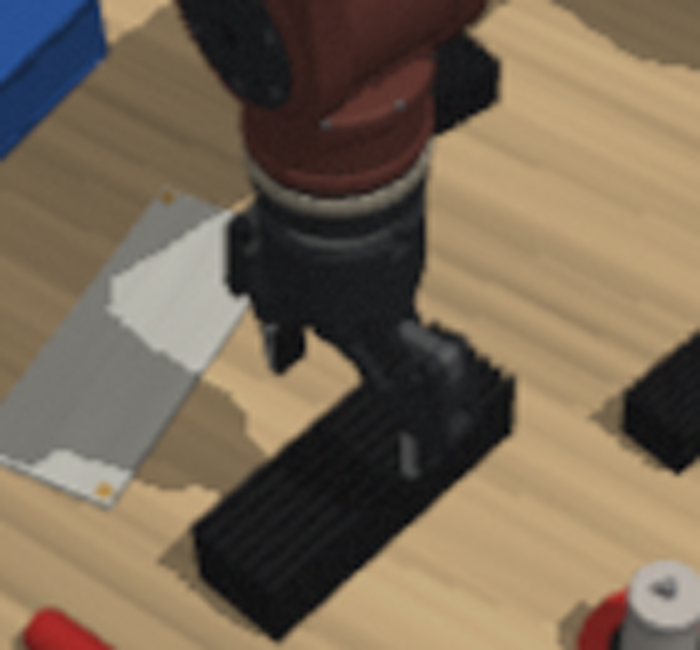

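The open fingers straddle the amp (crop (285,350) and (410,460)). I'll descend and grip at 90 N.

```bash
python3 -m creep '[[[1,0,0,-15,0,0,0],[1,0,0,-20,0,0,0],[1,0,0,-15,0,0,0],[1,0,0,-10,0,0,0],[1,0,0,-5,0,0,0],[1,0,0,0,0,0,0]]]' 90;python3 -m creep '[[[0.85,0,0,0,0,0,0],[0.75,0,0,0,0,0,0],[0.7,0,0,0,0,0,0],[0.65,0,0,0,0,0,0],[0.6,0,0,0,0,0,0],[0.5,0,0,0,0,0,0],[0.3,0,0,0,0,0,0],[0,0,0,0,0,0,0],[0,0,0,0,0,0,0]]]' 90
python3 tip.py b9.png 8
```

```text
time_s: 46.2
tcp_pos: [609.9, -2.8, -22.4]
tcp_rot: [3.141, -0.0, 3.002]
wrist_force: [-0.3, 0.3, 0.4]
finger_gap: 0.998
time_s: 47.32
tcp_pos: [610.6, -3.6, -21.2]
tcp_rot: [-3.141, 0.001, 3.002]
wrist_force: [-2.8, -3.9, 5.6]
finger_gap: 0.668
gap 0.668 tcp [610.6  -3.6 -21.2] lowest [ 9. 10. 13. 19. 24.]
[[625.0, 20.0, 25.0], [635.0, 21.0, 23.0], [631.0, 21.0, 10.0], [627.0, 22.0, 20.0], [632.0, 22.0, 21.0], [625.0, 23.0, 12.0], [634.0, 23.0, 19.0], [625.0, 24.0, 23.0], [627.0, 28.0, 20.0], [624.0, 29.0, 17.0], [624.0, 32.0, 24.0], [616.0, 36.0, 21.0]]
```

View pics/b9.png

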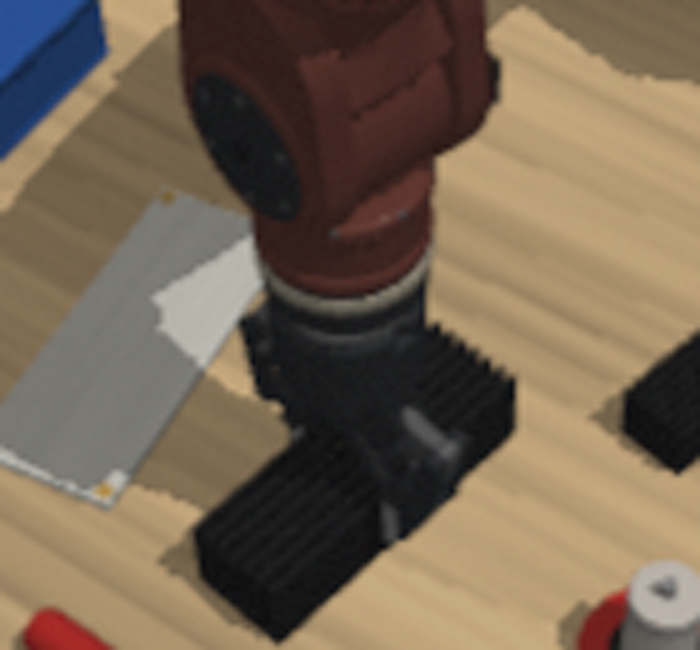

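The amp is gripped (gap 0.668, about 57 mm). I'll lift and carry it over the plate.

```bash
python3 -m creep '[[[0,0,0,4,0,0,0],[0,0,0,10,0,0,0],[0,0,0,15,0,0,0],[0,0,0,12,0,0,0],[0,-1.8,-16.6,4,0,0,0.0302],[0,-1.8,-16.6,0,0,0,0.0302],[0,-1.8,-16.6,0,0,0,0.0302],[0,-1.8,-16.6,0,0,0,0.0302],[0,-1.8,-16.6,0,0,0,0.0302],[0,-1.8,-16.6,0,0,0,0.0302],[0,-1.8,-16.6,0,0,0,0.0302],[0,-1.8,-16.6,0,0,0,0.0302],[0,-1.8,-16.6,0,0,0,0.0302],[0,-1.8,-16.6,0,0,0,0.0302],[0,0,0,0,0,0,0],[0,0,0,0,0,0,0]]]'
python3 -m creep '[[[0,0,0,-10,0,0,0],[0,0,0,-12,0,0,0],[0,0,0,-8,0,0,0],[0,0,0,0,0,0,0],[0,0,0,0,0,0,0]]]'
python3 - <<'E'
from meas import *
c=camera("scene"); W=pts(c); z=W[...,2]; V=c["frame"].max(-1)
save(c,"b10.png",(200,120,360,260),5)
m=near(c,72,592,-169,115)&(V<70)&(z>60)&(z<82)
P=W[m]; print(rect(P),np.median(P[:,2])); print(np.linalg.lstsq(np.c_[P[:,:2]-[592,-169],np.ones(len(P))],P[:,2],rcond=None)[0])
E
```

```text
time_s: 49.38
tcp_pos: [592.1, -168.4, 23.2]
tcp_rot: [3.141, 0.0, -2.979]
wrist_force: [-0.2, 0.8, -8.1]
finger_gap: 0.668
time_s: 50.0
tcp_pos: [592.1, -168.8, -7.0]
tcp_rot: [-3.142, 0.0, -2.979]
wrist_force: [0.3, -0.2, -8.5]
finger_gap: 0.669
(array([ 592.7, -168.3]), array([183. , 115.3]), 31.59, 666) 64.25712202272734
[-1.84456666e-02 -1.77253684e-02  6.62342208e+01]
```

View pics/b10.png

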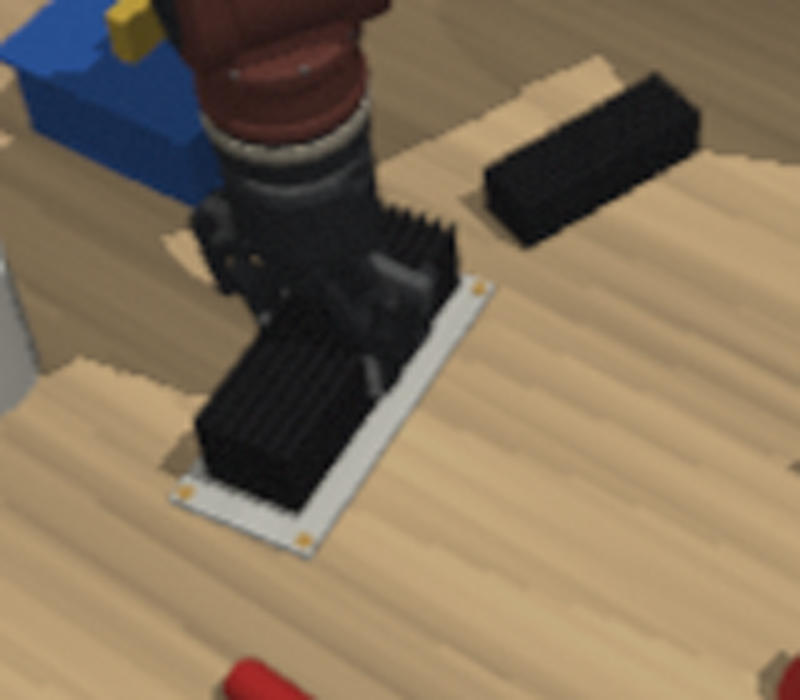

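The amp hangs about 15 mm up, lined up over the plate (crop (330,370)). I'll lower it.

```bash
python3 -m creep '[[[0,0,0,-3,0,0,0],[0,0,0,-2.5,0,0,0],[0,0,0,-1.5,0,0,0],[0,0,0,0,0,0,0]]]'
python3 -m creep '[[[0,0,0,-0.7,0,0,0],[0,0,0,0,0,0,0]]]'
python3 -m creep '[[[0,0,0,-0.5,0,0,0],[0,0,0,0,0,0,0]]]'
python3 -m creep '[[[0,0,0,-0.5,0,0,0],[0,0,0,0,0,0,0]]]'
```

```text
time_s: 50.55
tcp_pos: [591.8, -168.7, -14.4]
tcp_rot: [3.141, -0.0, -2.979]
wrist_force: [-0.3, -0.1, -9.3]
finger_gap: 0.664
time_s: 50.8
tcp_pos: [592.0, -168.8, -14.9]
tcp_rot: [3.142, 0.0, -2.979]
wrist_force: [0.3, 0.2, -9.6]
finger_gap: 0.666
time_s: 51.05
tcp_pos: [592.1, -168.9, -15.1]
tcp_rot: [-3.141, 0.0, -2.979]
wrist_force: [-0.5, 0.7, -6.7]
finger_gap: 0.668
time_s: 51.3
tcp_pos: [592.1, -168.8, -15.1]
tcp_rot: [-3.141, 0.0, -2.979]
wrist_force: [-5.4, 1.8, 1.4]
finger_gap: 0.667
```

Contact. I'll release, rise clear and measure.

```bash
python3 -m creep '[[[0,0,0,-0.3,0,0,0],[0,0,0,0,0,0,0],[0.68,0,0,0,0,0,0],[0.7,0,0,0,0,0,0],[0.75,0,0,0,0,0,0],[0.82,0,0,0,0,0,0],[0.9,0,0,0,0,0,0],[1,0,0,0,0,0,0],[1,0,0,5,0,0,0],[1,0,0,15,0,0,0],[1,0,0,25,0,0,0],[1,0,0,35,0,0,0],[1,0,0,40,0,0,0],[1,0,0,40,0,0,0],[1,-10,0,20,0,0,0],[1,-25,15,0,0,0,0],[1,-30,30,0,0,0,0],[1,-30,40,0,0,0,0],[1,-20,50,0,0,0,0],[1,-10,50,0,0,0,0]]]'
python3 -m creep '[[[1,0,50,0,0,0,0],[1,0,50,0,0,0,0],[1,0,50,0,0,0,0],[1,0,50,0,0,0,0],[1,0,50,0,0,0,0],[1,0,0,0,0,0,0],[1,0,0,0,0,0,0]]]'
python3 - <<'E'
from meas import *
for n in("top","scene"):
    c=camera(n); save(c,"b11%s.png"%n,None,1)
    hsv=cv2.cvtColor(c["frame"],cv2.COLOR_RGB2HSV).astype(int); H,S,V=[hsv[...,i] for i in range(3)]
    z=pts(c)[...,2]
    print(n,"amp dep",rectz(c,near(c,56,592,-169,110)&(z>48)&(z<66)&(V<75),56))
    pm=near(c,6,592,-169,120)&(S<60)&(V>70)
    P=onz(c,6)[pm][:,:2]; print("plate",rect(np.c_[P,P[:,0]*0]))
    m=big(near(c,30,592,-169,120)&(V<60))
    a=np.deg2rad(9.35); e=np.array([np.cos(a),np.sin(a)]); q=np.array([-e[1],e[0]])
    Q=onz(c,56)[m][:,:2]; B=onz(c,6)[m][:,:2]; C=np.array([592,-169])
    print("top-plane e",np.percentile((Q-C)@e,[.3,99.7]),"n",np.percentile((Q-C)@q,[.3,99.7]),"base e",np.percentile((B-C)@e,[.3,99.7]),"n",np.percentile((B-C)@q,[.3,99.7]),rect(np.c_[Q,Q[:,0]*0]))
    print("can",rectz(c,near(c,66,600,175,35)&(z>58)&(z<85),66),"coaster",rectz(c,near(c,6,598,175,70)&((S>130)&((H<10)|(H>170))),6))
E
```

```text
time_s: 53.8
tcp_pos: [465.3, 17.4, 163.6]
tcp_rot: [3.141, -0.0, -2.98]
wrist_force: [1.2, 0.7, -0.1]
finger_gap: 1.003
time_s: 54.68
tcp_pos: [466.4, 265.7, 163.5]
tcp_rot: [-3.141, -0.001, -2.978]
wrist_force: [0.4, -0.3, 0.6]
finger_gap: 1.002
top amp dep ((array([ 590.6, -168. ]), array([178.9,  59.9]), 9.25, 994), array([ 589.3, -168.8]))
plate (array([ 591.9, -169. ]), array([211.5,  88.5]), 9.24, 765)
top-plane e [-94.82736176  86.47758179] n [-27.99703198  35.76269879] base e [-89.30958802  99.19813509] n [-37.37739732  28.91534372] (array([ 587.8, -166. ]), array([183.9,  64.6]), 8.96, 1680)
can ((array([602.1, 173.9]), array([37.1, 36.1]), -2.07, 178), array([601.6, 174.6])) coaster ((array([599.9, 174.9]), array([81.3, 79.5]), 86.26, 433), array([596.3, 173. ]))
scene amp dep ((array([ 593.1, -166.1]), array([181.3,  60.1]), 8.98, 1019), array([ 597.7, -165.3]))
plate (array([ 592.5, -168.2]), array([211.4,  90.2]), 9.2, 530)
top-plane e [-85.63448512 113.14608233] n [-26.02935863  50.9558246 ] base e [-124.1823176    85.68657073] n [-54.0669049   27.21264385] (array([ 602.4, -154.6]), array([202.5,  77.9]), 9.12, 1625)
can ((array([603.1, 175.1]), array([39.6, 35.9]), 31.74, 192), array([603.1, 175.3])) coaster ((array([604.7, 176.6]), array([82.1, 76.3]), -66.42, 419), array([609.4, 179.4]))
```

View pics/b11top.png

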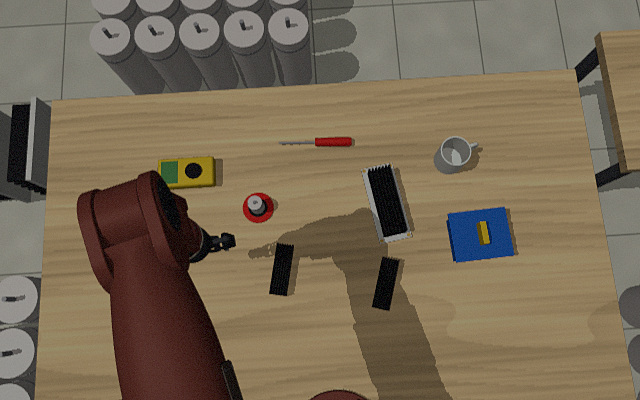

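View pics/b11scene.png

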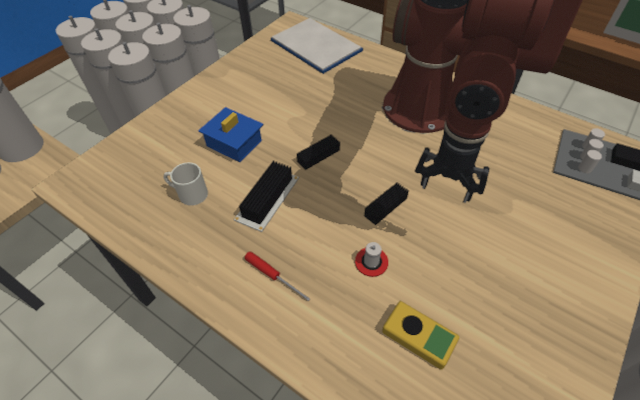

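Final pictures:
- The can is upright on the coaster.
- The lid is flat on the case at top (482,235).
- The amp is centred on the plate at top (387,203), within about 2 mm and 0.4°.
- The mug, screwdriver and meter are at their starting pixels.

I'll hand in.

```bash
python3 -c "
from workcell import *
print(hand_in()); print(observe()['time_s'])"
```

```text
the job is handed in; nothing more can be done
None
the job is handed in; nothing more can be done
```

I finished the job in the order asked and handed it in just after 55 s, with the robot clear of everything. No verdict was given.

**What the last checks showed**
- **Can:** it stands upright on the coaster, about 2 mm from its centre.
- **Filter and case:** the filter lies flat in the case. The lid rests level on the rim and its measured centre is within about 2 mm of the case's.
- **Amplifier:** it sits on the plate within about 2 mm of centre and 0.4° of lined up. The two cameras differ by about 2 mm on its position and on the can's.
- **Bystanders:** by eye in the last pictures, the mug, screwdriver and meter show no movement.
- **Forces:** the highest wrist reading I saw was about 14 N.

**What went wrong**
- **First lid grasp missed:** the fingers shut on air above the grip bar, and nothing was moved. The pictures then showed that the real fingertips are about 36–40 mm above the reported TCP. I corrected for that on the lid and the amplifier.
- **Can and filter grips:** I had gripped both before finding this, so I held them near their tops. Both were still carried and set down cleanly.

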